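Raise the dust booth's sash to the mark and slide the turned spindles in

ROBOT

A 7-joint arm with a two-finger parallel gripper is mounted at the origin on the work surface. World frame = base frame: x ahead of the robot, y to its left, z up, the work surface at z = 0. Lengths are in m, angles in rad, forces in N, time in s.
With the tool pointing down it reaches from about 0.4 to 0.85 m from the base axis. Payload 10.4 kg.
Tool frame: the origin (TCP) lies on the centre line of the jaws, within the pads' length; the fingertips stand 17 mm ahead of it and the grasp point (between the pads) lies 2 mm behind it (manip.tcp_to_tips is the distance from the TCP to the fingertips, in m); z points along the fingers, x is the direction in which the jaws open and shut, and the axes are right-handed (so a half turn about z gives the same grasp; the last joint's range is limited). The gripper opens to 85 mm and grips with 20 to 120 N. Pads are 22 mm wide; open, the fingers measure 114 mm over their backs; the gripper's body (76 mm by 85 mm) begins 54 mm behind the grasp point. The pads swing forward as they close: fully open they stand 13 mm farther back than shut.
Start: joints at [-1.201, 0.332, -0.065, 1.46, 0.022, 1.35, -0.088], TCP at [0.239, 0.577, 0.248] pointing down, gripper open.
Joint ranges: [-2.6, 2.6], [-0.5, 2.12], [-1.47, 1.34], [0.16, 2.42], [-1.27, 4.41], [0.06, 2.06], [-2.6, 2.6]. Speed limits (rad/s): [2.22, 2.22, 2.79, 2.79, 3.14, 3.14, 3.14].

INTERFACE

Orientations are given as a unit quaternion [x, y, z, w].
In Python, from workcell import manip gives the robot as it stands.
- The arm moves only by the shell command python3 -m pendant 'ROWS' [FORCE]. ROWS is JSON, a list of rows, each a list of 3 entries, a list of its own where there are three numbers: the shift along the world's x, y, z in cm, then the turn, a rotation vector about the world's x, y, z in degrees, then the closure in counts, from 0 (fully open) to 255 (shut). A call has 1 to 12 rows; each row shifts and turns the pose as measured when the row begins; what a row does not reach is not made up. A row lasts 1/8 s, in which the tool goes at most 62.5 mm and 10.7 degrees, less where a joint would pass 70% of its speed; a pose out of reach is approached as far as the arm can. A call is refused whole if a number of a shift passes 6.25 or a number of a turn 10.7, either way. A call with a gripper value outside its range is refused whole. The fingers move at their own pace and stop on an object; FORCE is the grip in N (left out, the last holds). Time passes only in rows, so rows that do not move let the fingers close. It gives the time, the measured TCP pose, the force and the opening at its end, in the units of the state.
- manip.get_obs(): the state, without advancing time (a new reading comes with each control period).
- manip.camera(name): name is "side" or "top" or "wrist"; returns a dict with "pixels" (384x512x3 uint8, red, green, blue), "range_z" (384x512 float32, m along the optical axis (not along the pixel's ray), 0 where there is no reading), "K" (3x3 intrinsics, pixels), "origin" and "rotation" of the camera in the world; the wrist camera has in their place "hand_eye" (4x4, takes a point from camera to tool coordinates, whose origin is the TCP and whose axes are the tool frame's). Camera axes: x right, y down, z forward; pixel columns grow to the right and rows downward; lengths in m; the calibration is good to about 2 mm. The wrist camera is an equidistant fisheye: a pixel r from the principal point sees the ray r / f radians off the axis. A picture is of the moment at which its call begins: read the wrist's pose just before it.
- manip.hand_in(): hands the job in, once; it reports no verdict.
The state is a dict: "clock": time; "joint_pos": joint angles; "joint_velocities": joint speeds; "tau": joint torques, N m; "position": TCP position; "ee_rot": TCP orientation; "ft_force": force on the tool from outside, world axes, zero at the start; "torque": the same for the moment, N m; "grip_width": opening from 0.0 (shut) to 1.0 (fully open).
Only numpy, scipy, OpenCV 4.12 (cv2) and the standard library are available. Lean on these libraries where they do the work, as an engineer would, in place of code of your own. Each camera call takes 0.05 s, during which the arm holds its last target.

TASK

Raise the dust booth's sash until the underside of its blue bottom rail is level with the orange marker ring (within a centimetre; ignore the white ring), and leave it standing there. Then slide the sled with the turned spindles in under the sash, nose first, until its nose rests square against the red stop bar, and let go of it. Keep the sled from tipping, and leave the other things on the bench where they are.

Things in the scene. Friction and masses are not known exactly. Their poses are not given: they have to be found in the camera images.
- sash (a joint): Height of the dust booth's sash, in m: 0 at its lowest (underside of the sash 50 mm above the bench), growing upwards, 0.23 at the top. The sash is a clear panel with a blue bottom rail, 0.5 to 0.7 kg, counterbalanced: it is pushed up from under its rail, stays wherever it is left, and 2 to 6 N, plus some drag with speed, moves it up or down.
- sash_edge (a point): Middle of the front lower edge of the sash's blue bottom rail, on its underside; moves with the sash. Axes: x into the booth (away from the robot), y along the rail, z up. Rail 290 mm wide; underside flat, 46 mm deep; its front 28 mm is a lip 12 mm thick. The upright part (42 mm high) and the clear panel (to 212 mm high) rise behind the lip. Free space beneath, down to the bench.
- pointer: Orange marker ring, 43 x 46 mm and 8 mm thick, round one of the booth's two upright posts (left or right): the height mark. Origin at the middle of its thickness, on the post's axis. z up, x into the booth.
- old_mark: White marker ring of the same shape round the other post, left from another job; not the mark to use. Origin as for the orange one.
- stop (a point): Middle of the front face of the booth's red stop bar (300 mm wide, 30 mm high), at bench level, 115 mm behind the posts' axes and 150 mm behind the front edge of the sash. Axes: x into the booth, y along the bar, z up.
- booth: The fixed dust booth. Origin at bench level midway between its two front posts; x into the booth, z up. Posts 30 mm square, 460 mm high, centred 170 mm either side of the origin, with a cross beam on top; clear side walls 300 mm high run back from them. The opening is 310 mm wide, with no floor or threshold: the bench runs straight in.
- sled_grip (a point): Point in the sled's upright dark wooden grip, 100 mm above the sled's underside, 25 mm below the grip's top. The grip is a block 30 mm along the sled and 24 mm across it, near the sled's rear end; the nearer spindle begins 81 mm ahead of the grip's front face. Axes: x along the sled towards its nose, y across, z up.
- sled_nose (a point): Middle of the sled's front end (nose), at its underside, 213 mm ahead of the grip point. Axes as the grip's. The loose sled is a pale plywood board 230 x 100 x 15 mm, 0.4 to 0.6 kg in all, flat on the bench; two turned pale-wood spindles 48 mm across are fixed on it, tops 150 mm above the bench. It slides on the bench with 2 to 6 N.
- jar: Bystander: loose amber glass jar with a steel lid, 84 mm across and 120 mm high. Origin at the middle of its underside.
- bowl: Bystander: loose turned wooden bowl, 130 mm across, 55 mm high. Origin at the middle of its underside.
- mallet: Bystander: loose hammer with wooden handle, 240 mm long, lying on the bench. Its x runs from handle to head.
- gouge: Bystander: loose turning tool with wooden handle, 220 mm long, lying. Its x runs from handle to tip.
- brush: Bystander: loose bench brush, 200 mm long, lying. Its x runs from handle to bristles.
- blank: Bystander: loose square pale-wood blank, 160 x 55 x 55 mm, lying. Origin at the middle of its underside.
- round_center (a point): Bystander: centre of a loose round wooden blank, 60 mm across, 140 mm long, lying.
Mind the look-alikes: they are no part of the job. Leave any green look-alike of the part that bears sled_grip alone.

How it is judged:
By the outcome, as a careful person would: the job done as asked, in the order asked, and still so for the second after the job is handed in, with the robot touching nothing.
It also fails if it takes over 72 s, if anything falls off the work surface, if the arm or the gripper's body presses on something with over 40 N, if the wrist force passes 120 N, or if a joint passes its speed limit or range.

## Working session

There is one attempt and no reset: what is moved stays moved. The work goes in short steps, Python scripts to look and compute and a shell command to move; the robot and the scene stay as the last step left them, time stands still between calls to the robot, and variables do not carry over. Pictures are saved under pics/ and viewed, and the job is handed in when it is done.

```bash
mkdir -p pics; ls; cat > h.py <<'E'
import numpy as np,cv2
from workcell import manip
from scipy.spatial.transform import Rotation as R
def save(img,n): cv2.imwrite('pics/'+n,cv2.cvtColor(img,cv2.COLOR_RGB2BGR))
def pt(c,u,v,z=None):
    K=c['K'];d=np.array([(u-K[0,2])/K[0,0],(v-K[1,2])/K[1,1],1.])
    Rm=np.array(c['rotation']);
    if Rm.shape!=(3,3): Rm=R.from_quat(Rm).as_matrix()
    o=np.array(c['origin']);w=Rm@d
    if z is None: return o+w*c['range_z'][int(round(v)),int(round(u))]
    return o+w*(z-o[2])/w[2]
def cloud(c):
    K=c['K'];v,u=np.mgrid[:384,:512]
    d=np.stack([(u-K[0,2])/K[0,0],(v-K[1,2])/K[1,1],np.ones_like(u)],-1)*c['range_z'][...,None]
    Rm=np.array(c['rotation'])
    if Rm.shape!=(3,3): Rm=R.from_quat(Rm).as_matrix()
    return d@Rm.T+np.array(c['origin'])
E
python3 - <<'E'
from h import *
for n in ['side','top']:
    c=manip.camera(n); save(c['pixels'],n+'0.png'); np.save(n+'0.npy',c,allow_pickle=True); print(n,c['origin'],c['rotation'],c['K'])
print(manip.get_obs())
E
```

```text
pics
side [-0.09372826 -0.96555251  1.30262872] [ 0.88419879 -0.26006387  0.11307149 -0.37117937] [[438.37489926   0.         249.56716146]
 [  0.         438.37489926 192.40821144]
 [  0.           0.           1.        ]]
top [ 3.04870244e-01 -5.26929210e-04  1.54991965e+00] [ 0.71166436 -0.69679965  0.06428943 -0.06221698] [[360.81103416   0.         255.59131031]
 [  0.         360.81103416 188.91382716]
 [  0.           0.           1.        ]]
{'clock': 0.1, 'joint_pos': array([-1.20059769,  0.3328132 , -0.06469341,  1.46084093,  0.0215838 ,
        1.34989224, -0.08849872]), 'joint_velocities': array([ 0.00151532, -0.00082349,  0.00111229, -0.00159433,  0.00074422,
       -0.00129521, -0.00078365]), 'tau': array([ 1.88653721e-03, -6.26741409e+01,  4.93405585e-02, -3.92434001e+01,
        1.62880006e-02,  6.82015641e-03,  4.12472787e-05]), 'position': array([0.23911796, 0.5771186 , 0.24760046]), 'ee_rot': array([ 8.31494225e-01,  5.55533039e-01, -5.11444732e-04,  3.67133077e-04]), 'ft_force': array([ 0.54557937, -0.00823871,  0.23083672]), 'torque': array([ 0.00907479,  0.00727097, -0.03796667]), 'grip_width': 1.0014290407874966}
```

View pics/side0.png

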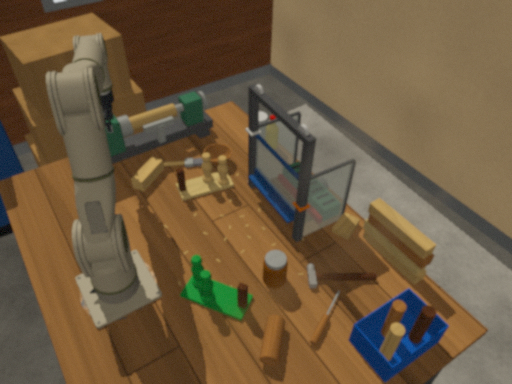

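View pics/top0.png

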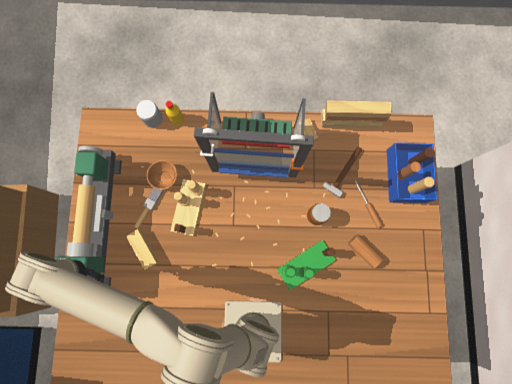

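The side view shows the pale sled at (205,180) with its dark grip at (182,180). The green look-alike is at (215,290), and the booth is at (290,170) with the orange ring on the right post at (300,208). In the top view the sled is at (188,207) with its grip at (180,228), and the green one is at (305,263). Other dark or pale upright parts that could be mistaken for it are the green sled's grip at top (326,250) and the pegs in the blue box at top (410,170). I'll check the choice with a close crop.

```bash
python3 - <<'E'
from h import *
s=np.load('side0.npy',allow_pickle=True).item();t=np.load('top0.npy',allow_pickle=True).item()
a=cv2.resize(s['pixels'][130:250,150:350],None,fx=4,fy=4,interpolation=cv2.INTER_CUBIC)
b=cv2.resize(t['pixels'][85:245,120:340],None,fx=3.6,fy=3.6,interpolation=cv2.INTER_CUBIC)
save(a,'side0c.png');save(b,'top0c.png')
E
```

```text
(no output)
```

View pics/side0c.png

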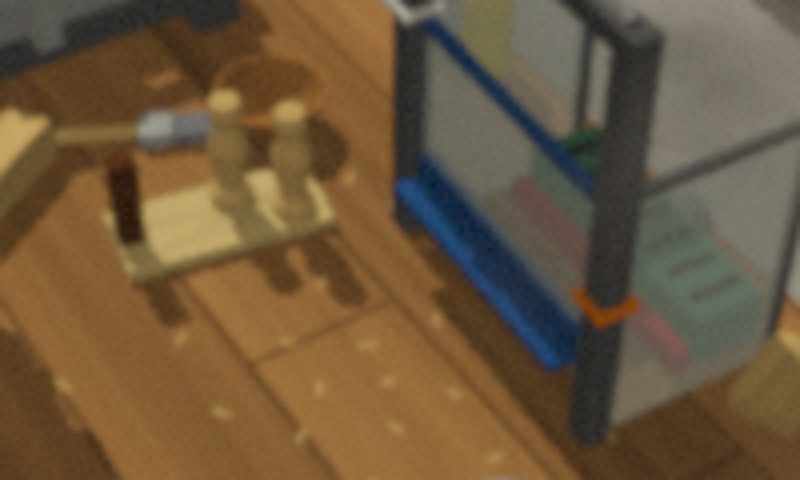

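View pics/top0c.png

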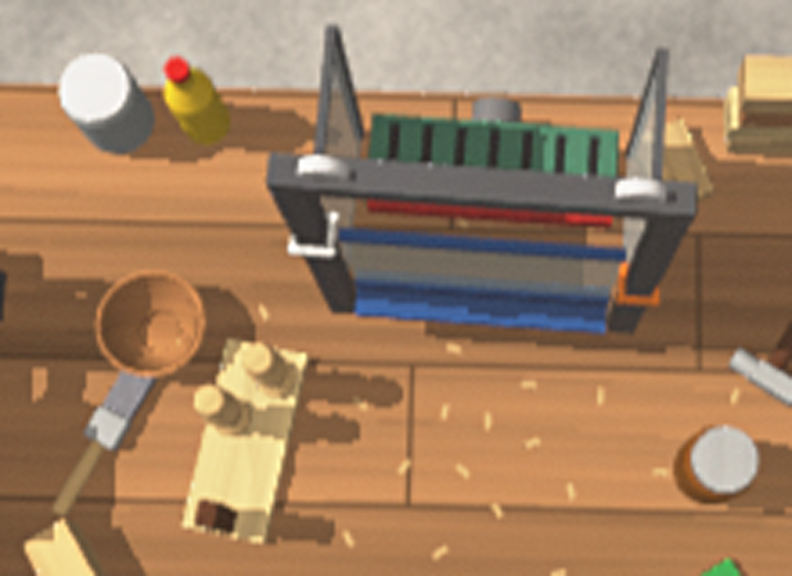

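The crops confirm the choice: a pale board with two pale spindles and a dark grip at side crop (125,200). The orange ring is on the right post. Next I'll measure.

```bash
cat > m.py <<'E'
from h import *
def masks(c):
    h=cv2.cvtColor(c['pixels'],cv2.COLOR_RGB2HSV); H,S,V=[h[...,i].astype(int) for i in range(3)]
    return dict(blue=(H>100)&(H<120)&(S>150)&(V>60),orange=(H>5)&(H<14)&(S>215)&(V>140),red=((H<5)|(H>174))&(S>150)&(V>80),pale=(H>18)&(H<32)&(S>60)&(S<150)&(V>120),dark=(V<70)&(S>90)&((H<15)|(H>170)))
def show(c):
    P=cloud(c);m=masks(c)
    for k,mm in m.items():
        n,l,st,ce=cv2.connectedComponentsWithStats(mm.astype(np.uint8))
        for i in range(1,n):
            if st[i,4]<12: continue
            q=P[(l==i)&(c['range_z']>0)]
            if len(q)==0: continue
            if q[:,0].mean()<0.2 : continue
            print(k,st[i],ce[i].round(0),'mean',q.mean(0).round(3),'p5',np.percentile(q,5,0).round(3),'p95',np.percentile(q,95,0).round(3))
E
python3 - <<'E'
from m import *
for n in ['side','top']:
    print(n);show(np.load(n+'0.npy',allow_pickle=True).item())
E
```

```text
side
blue [257 136  13  12  22] [263. 142.] mean [0.666 0.101 0.291] p5 [0.662 0.063 0.288] p95 [0.67  0.141 0.294]
blue [250 171  43  51 473] [270. 195.] mean [0.645 0.014 0.096] p5 [ 0.628 -0.121  0.087] p95 [0.661 0.136 0.116]
blue [ 350  290   97   91 3186] [394. 337.] mean [ 0.644 -0.662  0.043] p5 [ 0.537 -0.739  0.001] p95 [ 0.774 -0.584  0.098]
red [270 115   6   5  23] [272. 117.] mean [0.872 0.328 0.194] p5 [0.674 0.054 0.164] p95 [0.906 0.37  0.432]
pale [274   0  24  15 123] [286.   6.] mean [ 2.089  1.845 -0.076] p5 [ 2.076  1.732 -0.122] p95 [ 2.106  1.976 -0.024]
pale [296   0   5   4  13] [298.   1.] mean [2.087 1.701 0.005] p5 [ 2.071  1.659 -0.012] p95 [2.1   1.73  0.023]
pale [302   0   7   9  26] [305.   4.] mean [2.089 1.621 0.01 ] p5 [ 2.08   1.593 -0.021] p95 [2.098 1.657 0.042]
pale [309   0  14  11  37] [314.   4.] mean [2.09  1.513 0.049] p5 [ 2.08   1.445 -0.004] p95 [2.099 1.56  0.092]
pale [317   0  12  12  43] [322.   6.] mean [2.091 1.427 0.061] p5 [2.076 1.375 0.026] p95 [2.108 1.474 0.106]
pale [341   0  17  10  50] [350.   5.] mean [2.088 1.156 0.157
[... 24510 characters left out ...]
95 [ 0.879 -0.435  0.076]
pale [171 179  34  57 846] [188. 208.] mean [0.491 0.285 0.022] p5 [0.401 0.239 0.009] p95 [0.594 0.34  0.144]
pale [424 178  10   8  62] [429. 182.] mean [ 0.6   -0.679  0.166] p5 [ 0.586 -0.696  0.161] p95 [ 0.613 -0.665  0.17 ]
pale [ 73 185  13  58 398] [ 79. 214.] mean [0.443 0.665 0.188] p5 [0.347 0.652 0.182] p95 [0.542 0.679 0.193]
pale [174 193   7   7  39] [177. 196.] mean [0.525 0.306 0.149] p5 [0.515 0.294 0.144] p95 [0.536 0.318 0.153]
pale [127 230  29  35 424] [140. 248.] mean [0.321 0.464 0.055] p5 [0.266 0.419 0.049] p95 [0.373 0.506 0.059]
dark [180 226   5   6  23] [182. 229.] mean [0.401 0.294 0.076] p5 [0.392 0.292 0.039] p95 [0.41  0.295 0.11 ]
```

```bash
python3 - <<'E'
from m import *
s=np.load('side0.npy',allow_pickle=True).item();t=np.load('top0.npy',allow_pickle=True).item()
for c,n in((s,'side'),(t,'top')):
    P=cloud(c);h=cv2.cvtColor(c['pixels'],cv2.COLOR_RGB2HSV);H,S,V=[h[...,i].astype(int) for i in range(3)]
    X,Y,Z=P[...,0],P[...,1],P[...,2]
    # orange
    m=(H>3)&(H<17)&(S>170)&(V>130)&(Y<-.1)&(Y>-.25)&(X>.58)&(X<.74)&(Z>.08)&(Z<.35)
    q=P[m]; print(n,'orange',m.sum(),np.percentile(q,[5,50,95],axis=0).round(3) if len(q) else '')
    v,u=np.where(m)
    for a,b in zip(u,v): print((a,b),P[b,a].round(3),end=' ')
    print()
    m=(H>95)&(H<125)&(S>100)&(Y<.16)&(Y>-.16)&(X>.6)&(X<.7)&(Z>.03)&(Z<.2)
    q=P[m];print('rail z hist',np.histogram(q[:,2],bins=np.arange(.05,.15,.005)))
    for y0 in(-.1,0,.1):
        k=q[abs(q[:,1]-y0)<.012]; o=np.argsort(k[:,0]); print(y0,k[o][::max(1,len(k)//10)].round(3).tolist())
    m=(H<6)|(H>172); m&=(S>130)&(X>.74)&(X<.83)&(abs(Y)<.16)&(Z<.05)
    q=P[m]; 
    top=q[q[:,2]>.022]; print('bar top',top.mean(0),np.polyfit(top[:,1],top[:,0],1)); fr=q[q[:,2]<.02];print('front',len(fr),fr.mean(0) if len(fr) else '',np.polyfit(fr[:,1],fr[:,0],1) if len(fr)>5 else '')
    # sled
    m=(X>.36)&(X<.64)&(Y>.2)&(Y<.38)&(Z>.008)&(Z<.022)&(S<160)&(V>110)
    l=cv2.connectedComponentsWithStats(m.astype(np.uint8)); i=1+np.argmax(l[2][1:,4]); q=P[l[1]==i]
    print('sled rect',cv2.minAreaRect((q[:,:2]*1000).astype(np.float32)))
    m=(Z>.05)&(Z<.14)&(X>.36)&(X<.44)&(Y>.25)&(Y<.34);q=P[m];print('grip',np.percentile(q,[2,50,98],axis=0).round(3))
    m=(Z>.05)&(Z<.16)&(X>.46)&(X<.64)&(Y>.2)&(Y<.36);q=P[m];
    m=(Z>.14)&(Z<.165)&(X>.46)&(X<.64)&(Y>.2)&(Y<.36);l=cv2.connectedComponentsWithStats(m.astype(np.uint8))
    for i in range(1,l[0]): print('spt',l[2][i,4],P[l[1]==i].mean(0).round(3))
    m=(Z>.45)&(X>.55)&(X<.75)&(abs(Y)<.25);q=P[m];print('beam',cv2.minAreaRect((q[:,:2]*1000).astype(np.float32)))
E
```

```text
side orange 2 [[ 0.638 -0.181  0.188]
 [ 0.653 -0.179  0.188]
 [ 0.668 -0.178  0.189]]
(np.int64(308), np.int64(206)) [ 0.67  -0.181  0.188] (np.int64(300), np.int64(209)) [ 0.636 -0.178  0.189] 
rail z hist (array([  0,   0,   0,   0,   0,   1,  10, 149, 256,  71,  34,  42,  42,
        50,  50,   4,   0,   0,   0]), array([0.05 , 0.055, 0.06 , 0.065, 0.07 , 0.075, 0.08 , 0.085, 0.09 ,
       0.095, 0.1  , 0.105, 0.11 , 0.115, 0.12 , 0.125, 0.13 , 0.135,
       0.14 , 0.145]))
-0.1 [[0.622, -0.107, 0.091], [0.625, -0.09, 0.09], [0.632, -0.106, 0.089], [0.635, -0.102, 0.089], [0.638, -0.103, 0.094], [0.643, -0.104, 0.092], [0.647, -0.11, 0.095], [0.65, -0.105, 0.106], [0.65, -0.104, 0.11], [0.651, -0.108, 0.118], [0.652, -0.095, 0.117]]
0 [[0.625, 0.003, 0.097], [0.627, -0.007, 0.088], [0.635, -0.01, 0.091], [0.637, 0.001, 0.092], [0.642, 0.008, 0.095], [0.648, 0.009, 0.091], [0.65, -0.001, 0.092], [0.654, -0.009, 0.103], [0.654, 0.007, 0.122], [0.656, 0.008, 0.109], [0.657, 0.003, 0.107], [0.66, 0.001, 0.118]]
0.1 [[0.631, 0.111, 0.088], [0.634, 0.109, 0.083], [0.636, 0.104, 0.091], [0.642, 0.107, 0.091], [0.648, 0.1, 0.094], [0.653, 0.094, 0.09], [0.658, 0.095, 0.12], [0.659, 0.095, 0.092], [0.661, 0.092, 0.116], [0.661, 0.1, 0.12], [0.664, 0.089, 0.111]]<stdin>:18: RuntimeWarning: Mean of empty slice.
  ret = um.true_divide(
Traceback (most recent call last):
TypeError: expected non-empty vector for x
```

```bash
python3 - <<'E'
from m import *
s=np.load('side0.npy',allow_pickle=True).item();t=np.load('top0.npy',allow_pickle=True).item()
for c,n in((s,'side'),(t,'top')):
    print(n)
    P=cloud(c);h=cv2.cvtColor(c['pixels'],cv2.COLOR_RGB2HSV);H,S,V=[h[...,i].astype(int) for i in range(3)]
    X,Y,Z=P[...,0],P[...,1],P[...,2]
    r=c['pixels'].astype(int)
    w=np.zeros(H.shape,bool)
    if n=='side': w[195:220,285:320]=1
    else: w[150:172,286:308]=1
    m=w&(r[...,0]-r[...,2]>90)&(Z>.1)
    v,u=np.where(m)
    for a,b in zip(u,v): print((int(a),int(b)),P[b,a].round(3).tolist(),end=' ')
    print()
    if n=='top':
        m=((H<6)|(H>172))&(S>130)&(X>.74)&(X<.83)&(abs(Y)<.16)&(Z<.05);q=P[m]
        top=q[q[:,2]>.024]; print('bar top',top.mean(0),np.polyfit(top[:,1],top[:,0],1)); fr=q[q[:,2]<.02];print('front',len(fr),fr.mean(0),np.polyfit(fr[:,1],fr[:,0],1))
    m=(X>.36)&(X<.64)&(Y>.2)&(Y<.38)&(Z>.009)&(Z<.022)&(S<160)&(V>110)
    l=cv2.connectedComponentsWithStats(m.astype(np.uint8)); i=1+np.argmax(l[2][1:,4]); q=P[l[1]==i]
    print('sled rect',cv2.minAreaRect((q[:,:2]*1000).astype(np.float32)))
    m=(Z>.05)&(Z<.14)&(X>.36)&(X<.44)&(Y>.25)&(Y<.34);q=P[m];print('grip',np.percentile(q,[2,50,98],axis=0).round(3).tolist())
    m=(Z>.14)&(Z<.165)&(X>.46)&(X<.64)&(Y>.2)&(Y<.36);l=cv2.connectedComponentsWithStats(m.astype(np.uint8))
    for i in range(1,l[0]): print('spt',l[2][i,4],P[l[1]==i].mean(0).round(3))
    m=(Z>.45)&(X>.55)&(X<.75)&(abs(Y)<.25);q=P[m];print('beam',cv2.minAreaRect((q[:,:2]*1000).astype(np.float32)))
E
```

```text
side
(294, 203) [0.635, -0.144, 0.19] (295, 203) [0.641, -0.143, 0.186] (294, 204) [0.635, -0.145, 0.186] (295, 204) [0.632, -0.154, 0.196] (295, 205) [0.635, -0.151, 0.187] (296, 205) [0.636, -0.156, 0.19] (307, 205) [0.67, -0.175, 0.187] (308, 205) [0.672, -0.178, 0.189] (296, 206) [0.635, -0.157, 0.187] (297, 206) [0.637, -0.16, 0.188] (306, 206) [0.665, -0.176, 0.187] (307, 206) [0.668, -0.178, 0.187] (308, 206) [0.67, -0.181, 0.188] (296, 207) [0.631, -0.162, 0.188] (297, 207) [0.633, -0.165, 0.189] (298, 207) [0.637, -0.165, 0.187] (304, 207) [0.654, -0.179, 0.19] (305, 207) [0.657, -0.18, 0.189] (306, 207) [0.661, -0.181, 0.188] (307, 207) [0.663, -0.184, 0.189] (308, 207) [0.67, -0.182, 0.183] (297, 208) [0.632, -0.167, 0.187] (298, 208) [0.631, -0.173, 0.193] (299, 208) [0.634, -0.174, 0.192] (300, 208) [0.639, -0.174, 0.189] (301, 208) [0.642, -0.177, 0.189] (302, 208) [0.645, -0.178, 0.189] (303, 208) [0.652, -0.176, 0.184] (304, 208) [0.651, -0.182, 0.189] (305, 208) [0.66, -0.177, 0.18] (298, 209) [0.634, -0.17, 0.183] (299, 209) [0.636, -0.173, 0.185] (300, 209) [0.636,
[... 1795 characters left out ...]
 -0.164, 0.192] (299, 168) [0.637, -0.168, 0.191] (300, 168) [0.637, -0.172, 0.189] (301, 168) [0.637, -0.176, 0.189] (302, 168) [0.637, -0.18, 0.19] (299, 169) [0.641, -0.173, 0.156] (302, 169) [0.636, -0.181, 0.18] 
bar top [ 0.78325522 -0.00569441  0.02912919] [0.04934633 0.78353622]
front 74 [0.78217603 0.00811432 0.01067659] [0.05380158 0.78173947]
sled rect ((501.62384033203125, 287.45343017578125), (101.24476623535156, 229.68048095703125), 79.38349151611328)
grip [[0.389, 0.291, 0.061], [0.404, 0.299, 0.121], [0.42, 0.316, 0.129]]
spt 64 [0.573 0.252 0.148]
spt 60 [0.525 0.303 0.148]
beam ((665.7394409179688, 9.16290283203125), (369.5644226074219, 32.21658706665039), 87.0830307006836)
```

```bash
cat > lg.py <<'E'
from h import *
import pickle,os
o=manip.get_obs()
L=pickle.load(open('log.pkl','rb')) if os.path.exists('log.pkl') else []
L.append(o);pickle.dump(L,open('log.pkl','wb'))
Rm=R.from_quat(o['ee_rot']).as_matrix()
print('t',round(o['clock'],2),'j',o['joint_pos'].round(2),'p',o['position'].round(4),'z',Rm[:,2].round(3),'x',Rm[:,0].round(3),'F',o['ft_force'].round(1),'g',round(o['grip_width'],3))
E
python3 lg.py
python3 -m pendant '[[[1,-3,3],[0,0,0],0],[[2,-5,2],[0,0,0],0],[[2,-5,2],[0,0,0],0],[[2,-5,1],[0,0,0],0]]'; python3 lg.py
python3 -m pendant '[[[2,-5,0],[0,0,0],255],[[2,-5,0],[0,0,-8],255],[[2,-5,0],[0,0,-8],255],[[2,-5,0],[0,0,-8],255]]'; python3 lg.py
```

```text
t 0.1 j [-1.2   0.33 -0.06  1.46  0.02  1.35 -0.09] p [0.2391 0.5771 0.2476] z [-0.    -0.001 -1.   ] x [ 0.383  0.924 -0.001] F [ 0.5 -0.   0.2] g 1.001
clock: 0.6
position: [0.3073, 0.3938, 0.3258]
ee_rot: [0.83, 0.558, -0.003, 0.002]
ft_force: [0.8, -0.5, 0.6]
grip_width: 0.997
t 0.6 j [-1.02  0.03  0.02  1.66 -0.    1.47  0.19] p [0.3073 0.3938 0.3258] z [-0.004 -0.006 -1.   ] x [ 0.377  0.926 -0.007] F [ 0.8 -0.5  0.6] g 0.997
clock: 1.1
position: [0.3888, 0.1865, 0.326]
ee_rot: [0.93, 0.368, -0.003, 0.0]
ft_force: [0.5, 0.1, 0.2]
grip_width: 0.142
t 1.1 j [-0.8  -0.14  0.22  1.81  0.03  1.48  0.17] p [0.3888 0.1865 0.326 ] z [-0.005 -0.003 -1.   ] x [ 0.729  0.685 -0.006] F [0.5 0.1 0.2] g 0.142
```

```bash
cat > fk.py <<'E'
import numpy as np,pickle,itertools
from scipy.spatial.transform import Rotation as R
from scipy.optimize import least_squares
E=lambda a,t:R.from_euler(a,t).as_matrix()
def fk(q,p,s):
    # p: d1,d3,d5,d7,a3,a4(elbow offsets),a6,yaw0
    T=E('z',s[0]*q[0]); x=np.array([0,0,p[0]])
    T=T@E('y',q[1])@E('z',s[2]*q[2]); x=x+T@[p[4],0,p[1]]
    T=T@E('y',q[3]); x=x+T@[-p[5],0,0]
    T=T@E('z',s[4]*q[4]); x=x+T@[0,0,p[2]]
    T=T@E('y',q[5]); x=x+T@[p[6],0,0]
    T=T@E('z',s[6]*q[6]+p[7]); x=x+T@[0,0,p[3]]
    return x,T
if __name__=='__main__':
    L=pickle.load(open('log.pkl','rb'))
    res=[]
    for s1,s3,s5,s7 in itertools.product((1,-1),repeat=4):
        s=[s1,1,s3,1,s5,1,s7]
        def f(p):
            o=[]
            for e in L:
                x,T=fk(e['joint_pos'],p,s); o+=list(x-e['position'])
                o+=list(.3*(T-R.from_quat(e['ee_rot']).as_matrix()).ravel())
            return np.array(o+list(1e-3*(p[4:7])))
        for y in(0,1.5,3,-1.5):
            r=least_squares(f,[.33,.35,.35,.25,0,0,0,y]); res.append((r.cost,s,r.x))
    res.sort(key=lambda a:a[0])
    for c,s,x in res[:5]: print(c,s,x.round(4))
    pickle.dump(res[0],open('fk.pkl','wb'))
E
python3 fk.py
```

```text
0.0013171140722615 [-1, 1, -1, 1, -1, 1, -1] [-16.4906   0.1735   0.4357 -15.0718  -0.0296   1.6287   0.208   -3.1416]
0.0013171140722615373 [-1, 1, -1, 1, -1, 1, -1] [-16.4906   0.1735   0.4357 -15.0718  -0.0296   1.6287   0.208    3.1416]
0.0013171140722615584 [-1, 1, -1, 1, -1, 1, -1] [-16.4906   0.1735   0.4357 -15.0718  -0.0296   1.6287   0.208    3.1416]
0.0016839915081652574 [-1, 1, -1, 1, 1, 1, -1] [-0.945   0.4055  0.4498 -0.7577  0.0084  0.1586 -0.0076  3.1365]
0.0016839915081652784 [-1, 1, -1, 1, 1, 1, -1] [-0.945   0.4055  0.4498 -0.7577  0.0084  0.1586 -0.0076  3.1365]
```

```bash
python3 -m pendant '[[[0,-2,0],[-10,0,0],255],[[0,-2,0],[-10,0,0],255],[[0,-2,0],[-10,0,0],255]]'; python3 lg.py
python3 -m pendant '[[[0,-2,0],[-10,0,0],255],[[0,-2,0],[-10,0,0],255],[[0,-2,0],[-10,0,0],255]]'; python3 lg.py
python3 -m pendant '[[[0,0,0],[-10,0,0],255],[[0,0,0],[-10,0,0],255]]'; python3 lg.py
python3 -m pendant '[[[0,0,0],[0,0,0],255]]'; python3 lg.py; python3 fk.py
```

```text
clock: 1.48
position: [0.391, 0.1186, 0.3282]
ee_rot: [0.899, 0.347, -0.098, 0.247]
ft_force: [-0.0, -0.3, -1.0]
grip_width: -0.0
t 1.48 j [-0.85  0.    0.12  1.77  0.4   1.73  0.01] p [0.391  0.1186 0.3282] z [-0.005 -0.512 -0.859] x [ 0.74   0.576 -0.347] F [-0.  -0.3 -1. ] g -0.0
clock: 1.85
position: [0.3914, 0.0581, 0.329]
ee_rot: [0.801, 0.309, -0.185, 0.478]
ft_force: [0.9, 0.0, -2.1]
grip_width: -0.002
t 1.85 j [-0.9   0.18  0.1   1.85  0.7   1.93 -0.1 ] p [0.3914 0.0581 0.329 ] z [-0.001 -0.88  -0.474] x [ 0.74   0.318 -0.592] F [ 0.9  0.  -2.1] g -0.002
clock: 2.1
position: [0.3915, 0.0576, 0.3292]
ee_rot: [0.703, 0.271, -0.237, 0.614]
ft_force: [-19.8, -4.4, 24.0]
grip_width: -0.002
t 2.1 j [-1.    0.37  0.17  1.88  0.83  2.06 -0.17] p [0.3915 0.0576 0.3292] z [-0.001 -0.991 -0.134] x [ 0.741  0.09  -0.666] F [-19.8  -4.4  24. ] g -0.002
clock: 2.22
position: [0.3912, 0.058, 0.3275]
ee_rot: [0.701, 0.272, -0.239, 0.615]
ft_force: [0.0, 0.5, 0.2]
grip_width: 0.001
t 2.23 j [-1.    0.37  0.17  1.89  0.83  2.06 -0.16] p [0.3912 0.058  0.3275] z [ 0.    -0.992 -0.13 ] x [ 0.738  0.088 -0.669] F [0.  0.5 0.2] g 0.001
0.003312366673959038 [-1, 1, -1, 1, -1, 1, -1] [ 2.0580e-01  3.9220e-01  4.1810e-01  3.7850e-01  1.2000e-03  1.5170e-01
 -5.5400e-02 -3.1416e+00]
0.0033123666739590415 [-1, 1, -1, 1, -1, 1, -1] [ 2.0580e-01  3.9220e-01  4.1810e-01  3.7850e-01  1.2000e-03  1.5170e-01
 -5.5400e-02  3.1416e+00]
0.0033123666739590446 [-1, 1, -1, 1, -1, 1, -1] [ 2.0580e-01  3.9220e-01  4.1810e-01  3.7850e-01  1.2000e-03  1.5170e-01
 -5.5400e-02  3.1416e+00]
0.050157214294970415 [-1, 1, -1, 1, -1, 1, 1] [ 2.0580e-01  3.9220e-01  4.1810e-01  3.7850e-01  1.2000e-03  1.5170e-01
 -5.5400e-02 -3.0956e+00]
0.05015721429497954 [-1, 1, -1, 1, -1, 1, 1] [ 2.0580e-01  3.9220e-01  4.1810e-01  3.7850e-01  1.2000e-03  1.5170e-01
 -5.5400e-02  3.1876e+00]
```

```bash
cat > fk.py <<'E'
import numpy as np,pickle
from scipy.spatial.transform import Rotation as R
from scipy.optimize import least_squares
E=lambda a,t:R.from_euler(a,t).as_matrix()
def fk(q,p):
    T=E('z',-q[0]); x=T@[p[0],0,p[1]]
    T=T@E('y',q[1])@E('z',-q[2]); x=x+T@[p[2],0,p[3]]
    T=T@E('y',q[3]); x=x+T@[p[4],0,0]
    T=T@E('z',-q[4]); x=x+T@[0,0,p[5]]
    T=T@E('y',q[5]); x=x+T@[p[6],0,p[7]]
    T=T@E('z',-q[6]+np.pi); 
    return x,T
def fit(rep=False):
    L=pickle.load(open('log.pkl','rb'))
    p0=np.array([0,.33,0,.35,0,.35,0,.3])
    f=lambda p:np.concatenate([fk(e['joint_pos'],p)[0]-e['position'] for e in L]+[3e-3*(p-p0)])
    r=least_squares(f,p0)
    if rep:
        print(r.x.round(3))
        for e in L:
            x,T=fk(e['joint_pos'],r.x); print(((x-e['position'])*1000).round(1),np.degrees(np.linalg.norm((R.from_matrix(T).inv()*R.from_quat(e['ee_rot'])).as_rotvec())).round(2))
    return r.x
if __name__=='__main__': fit(True)
E
python3 fk.py
```

```text
[-0.095  0.236 -0.053  0.388 -0.182  0.669  0.048  0.405]
[-46.   17.4  -2. ] 0.0
[-37.4  22.5   1.4] 0.0
[-6.9 20.7 -4.2] 0.0
[-12.5  -2.2   8.5] 0.0
[-2.8 -2.5  5.3] 0.0
[ 4.2 -0.2 -4.1] 0.0
[ 4.7 -0.4 -5. ] 0.0
```

```bash
cat > fk.py <<'E'
import numpy as np,pickle
from scipy.spatial.transform import Rotation as R
from scipy.optimize import least_squares
E=lambda a,t:R.from_euler(a,t).as_matrix()
def fk(q,p):
    T=np.eye(3);x=np.array([0,0,0.])
    for i in range(7):
        T=T@(E('z',-q[i]) if i%2==0 else E('y',q[i]))
        if i==6:T=T@E('z',np.pi)
        x=x+T@p[3*i:3*i+3]
    return x,T
P0=np.zeros(21);P0[2]=.33;P0[8]=.35;P0[14]=.35;P0[20]=.3
def fit(rep=False):
    L=pickle.load(open('log.pkl','rb'))
    # linear in p
    A=[];b=[]
    for e in L:
        T=np.eye(3);r=[]
        for i,q in enumerate(e['joint_pos']):
            T=T@(E('z',-q) if i%2==0 else E('y',q))
            if i==6:T=T@E('z',np.pi)
            r.append(T)
        A.append(np.hstack(r));b.append(e['position'])
    A=np.vstack(A);b=np.concatenate(b)
    w=3e-3
    p=np.linalg.solve(A.T@A+w*w*np.eye(21),A.T@b+w*w*P0)
    if rep:
        print(p.reshape(7,3).round(3)); print(((A@p-b)*1000).reshape(-1,3).round(1))
    return p
if __name__=='__main__': fit(True)
E
python3 fk.py
```

```text
[[-0.    -0.011  0.258]
 [ 0.    -0.011  0.049]
 [-0.    -0.012  0.399]
 [-0.    -0.012  0.07 ]
 [-0.    -0.     0.42 ]
 [-0.    -0.     0.013]
 [-0.    -0.     0.313]]
[[ 0. -0.  0.]
 [ 0. -0. -0.]
 [ 0.  0.  0.]
 [-0.  0. -0.]
 [ 0.  0. -0.]
 [ 0. -0.  0.]
 [ 0. -0.  0.]]
```

```bash
cat > ik.py <<'E'
from fk import *
lo=np.array([-2.6,-.5,-1.47,.16,-1.27,.06,-2.6])+.03;hi=np.array([2.6,2.12,1.34,2.42,4.41,2.06,2.6])-.03
def ik(p,pos,Rt=None,d=None,q0=None,xh=None):
    def f(q):
        x,T=fk(q,p); r=[5*(x-pos)]
        if Rt is not None: r.append((T-Rt).ravel())
        else: r.append(T[:,2]-d); 
        if xh is not None: r.append([T[:,0]@xh])
        return np.concatenate(r+[1e-3*(q-(q0 if q0 is not None else (lo+hi)/2))])
    r=least_squares(f,np.clip(q0,lo,hi) if q0 is not None else (lo+hi)/2,bounds=(lo,hi)); x,T=fk(r.x,p)
    return r.x,np.linalg.norm(x-pos),np.linalg.norm(T[:,2]-d) if d is not None else np.linalg.norm(T-Rt)
E
python3 - <<'E'
from ik import *
p=fit();L=pickle.load(open('log.pkl','rb'));qc=L[-1]['joint_pos']
for z in(.05,.19):
  for el in(0,-20):
    for az in(-90,-60,-45,-30,-3):
        d=np.array([np.cos(np.radians(el))*np.cos(np.radians(az)),np.cos(np.radians(el))*np.sin(np.radians(az)),np.sin(np.radians(el))])
        xh=np.array([0,0,1.])
        best=None
        for q5 in(.8,1.57,2.4,3.1):
            q0=qc.copy();q0[4]=q5;q0[5]=1.3
            q,e,a=ik(p,np.array([.64,.01,z]),d=d,q0=q0,xh=xh)
            if best is None or e+a<best[1]+best[2]: best=(q,e,a)
        print(z,el,az,best[0].round(2),round(best[1]*1000,1),round(best[2],3))
E
```

```text
0.05 0 -90 [-0.84  1.24  0.46  1.31  0.79  1.67 -0.84] 0.0 0.0
0.05 0 -60 [-0.84  1.01  0.24  1.78  1.32  1.45 -1.18] 0.0 0.0
0.05 0 -45 [-0.66  0.93  0.04  1.98  1.71  1.51 -1.35] 0.0 0.0
0.05 0 -30 [-0.44  0.9  -0.12  2.15  2.11  1.6  -1.44] 0.0 0.0
0.05 0 -3 [-0.15  0.89 -0.07  2.32  2.9   1.65 -1.54] 0.0 0.0
0.05 -20 -90 [-0.79  1.02  0.4   1.42  0.68  1.48 -0.79] 0.0 0.0
0.05 -20 -60 [-0.77  0.77  0.2   1.86  1.23  1.2  -1.  ] 0.0 0.0
0.05 -20 -45 [-0.64  0.67  0.06  2.06  1.59  1.14 -1.13] 0.0 0.0
0.05 -20 -30 [-0.58  0.6   0.06  2.23  1.96  1.06 -1.28] 0.0 0.0
0.05 -20 -3 [-0.16  0.55 -0.05  2.39  2.85  1.03 -1.48] 0.0 0.0
0.19 0 -90 [-0.87  1.01  0.5   1.4   0.87  1.73 -0.71] 0.0 0.0
0.19 0 -60 [-0.87  0.73  0.28  1.88  1.36  1.48 -0.99] 0.0 0.0
0.19 0 -45 [-0.74  0.6   0.12  2.08  1.67  1.44 -1.13] 0.0 0.0
0.19 0 -30 [-0.62  0.52  0.06  2.27  2.02  1.39 -1.26] 0.0 0.0
0.19 0 -3 [ 1.2   1.62 -1.44  2.39  3.3   1.25 -0.06] 3.6 0.008
0.19 -20 -90 [-0.82  0.81  0.44  1.44  0.74  1.6  -0.65] 0.0 0.0
0.19 -20 -60 [-0.81  0.51  0.25  1.88  1.19  1.28 -0.76] 0.0 0.0
0.19 -20 -45 [-0.73  0.37  0.16  2.08  1.45  1.13 -0.82] 0.0 0.0
0.19 -20 -30 [-0.73  0.25  0.23  2.26  1.76  0.93 -0.91] 0.0 0.0
0.19 -20 -3 [ 0.37  0.16 -0.58  2.39  2.68  0.67 -1.21] 0.0 0.0
```

```bash
python3 - <<'E'
from ik import *
from h import manip
print(manip.camera('wrist')['hand_eye'].round(3))
p=fit();L=pickle.load(open('log.pkl','rb'));qc=L[-1]['joint_pos']
def D(el,az): el,az=np.radians([el,az]); return np.array([np.cos(el)*np.cos(az),np.cos(el)*np.sin(az),np.sin(el)])
xh=np.array([0,0,1.])
for el in(-5,-12):
  for az in(-15,-25):
    for y in (0.,-.05):
     for pos in([.55,y,.05],[.64,y,.05],[.64,y,.12],[.64,y,.185]):
        d=D(el,az);best=None
        for q5 in(1.57,2.4,3.1):
            q0=qc.copy();q0[4]=q5;q0[5]=1.3
            q,e,a=ik(p,np.array(pos),d=d,q0=q0,xh=xh)
            if best is None or e+a<best[1]+best[2]: best=(q,e,a)
        x,T=fk(best[0],p)
        print(el,az,pos,best[0].round(2),round(best[1]*1000,1),round(best[2],3),'x',T[:,0].round(2),'y',T[:,1].round(2))
E
```

```text
[[ 1.    -0.    -0.001 -0.001]
 [ 0.     0.961  0.277 -0.071]
 [ 0.001 -0.277  0.961 -0.125]
 [ 0.     0.     0.     1.   ]]
-5 -15 [0.55, 0.0, 0.05] [ 1.2   2.07 -1.09  2.39  3.77  1.59  0.07] 8.7 0.053 x [ 0.29  0.96 -0.  ] y [ 0.05 -0.01  1.  ]
-5 -15 [0.64, 0.0, 0.05] [-0.3   0.81 -0.08  2.31  2.52  1.49 -1.51] 0.0 0.0 x [ 0.26  0.97 -0.  ] y [ 0.08 -0.02  1.  ]
-5 -15 [0.64, 0.0, 0.12] [-0.42  0.59  0.03  2.38  2.47  1.34 -1.48] 0.0 0.0 x [ 0.26  0.97 -0.  ] y [ 0.08 -0.02  1.  ]
-5 -15 [0.64, 0.0, 0.185] [ 0.1   0.43 -0.49  2.39  2.49  1.3  -1.19] 0.0 0.0 x [ 0.26  0.97 -0.  ] y [ 0.08 -0.02  1.  ]
-5 -15 [0.55, -0.05, 0.05] [ 1.38  2.03 -1.04  2.39  3.81  1.43  0.02] 13.9 0.08 x [ 0.3   0.95 -0.  ] y [ 0.02 -0.01  1.  ]
-5 -15 [0.64, -0.05, 0.05] [-0.2   0.8  -0.04  2.33  2.65  1.49 -1.55] 0.0 0.0 x [ 0.26  0.97 -0.  ] y [ 0.08 -0.02  1.  ]
-5 -15 [0.64, -0.05, 0.12] [-0.05  0.59 -0.19  2.39  2.66  1.38 -1.4 ] 0.0 0.0 x [ 0.26  0.97 -0.  ] y [ 0.08 -0.02  1.  ]
-5 -15 [0.64, -0.05, 0.185] [ 0.76  0.64 -1.01  2.39  2.74  1.35 -0.94] 0.0 0.0 x [ 0.26  0.97 -0.  ] y [ 0.08 -0.02 
[... 2267 characters left out ...]
07  2.32  2.13  1.15 -1.31] 0.0 0.0 x [ 0.42  0.91 -0.  ] y [ 0.19 -0.09  0.98]
-12 -25 [0.64, 0.0, 0.185] [-0.66  0.32  0.18  2.34  2.06  1.05 -1.16] 0.0 0.0 x [ 0.42  0.91 -0.  ] y [ 0.19 -0.09  0.98]
-12 -25 [0.55, -0.05, 0.05] [ 1.15  2.09 -1.27  2.39  3.55  1.77  0.15] 8.3 0.05 x [ 0.46  0.89 -0.  ] y [ 0.17 -0.09  0.98]
-12 -25 [0.64, -0.05, 0.05] [-0.36  0.69 -0.    2.3   2.32  1.26 -1.46] 0.0 0.0 x [ 0.42  0.91 -0.  ] y [ 0.19 -0.09  0.98]
-12 -25 [0.64, -0.05, 0.12] [-0.47  0.49  0.12  2.35  2.26  1.12 -1.37] 0.0 0.0 x [ 0.42  0.91 -0.  ] y [ 0.19 -0.09  0.98]
-12 -25 [0.64, -0.05, 0.185] [-0.59  0.3   0.24  2.38  2.19  1.   -1.23] 0.0 0.0 x [ 0.42  0.91 -0.  ] y [ 0.19 -0.09  0.98]
```

```bash
cat > rel.py <<'E'
from ik import *
from h import manip
def D(el,az): el,az=np.radians([el,az]); return np.array([np.cos(el)*np.cos(az),np.cos(el)*np.sin(az),np.sin(el)])
def frame(el,az,ydown=True):
    z=D(el,az); x=np.cross([0,0,-1.] if ydown else [0,0,1.],z); x/=np.linalg.norm(x); return np.stack([x,np.cross(z,x),z],1)
def rel(Rt,pos=None):
    o=manip.get_obs(); Rc=R.from_quat(o['ee_rot']).as_matrix()
    print('rotvec deg',np.degrees(R.from_matrix(Rt@Rc.T).as_rotvec()).round(1), 'dpos cm',((np.array(pos)-o['position'])*100).round(1) if pos is not None else '')
E
python3 - <<'E'
from rel import *
Rt=frame(-8,-35); print(Rt.round(2)); rel(Rt,[.57,.03,.25])
p=fit();q0=manip.get_obs()['joint_pos']
for w in([.45,.05,.32],[.57,.03,.25],[.57,.03,.05],[.634,.03,.05],[.634,.03,.185]):
    q0=q0.copy()
    if w[0]==.45: q0[4]=2;q0[6]=1.5
    q,e,a=ik(p,np.array(w),Rt=Rt,q0=q0);print(w,q.round(2),round(e*1000,1),round(a,3));q0=q
E
```

```text
[[-0.57 -0.11  0.81]
 [-0.82  0.08 -0.57]
 [-0.   -0.99 -0.14]]
rotvec deg [-66.  127.2  43.4] dpos cm [17.9 -2.8 -7.9]
[0.45, 0.05, 0.32] [ 0.59 -0.42 -1.44  2.39  1.22  1.12  2.45] 4.1 0.024
[0.57, 0.03, 0.25] [ 0.22  0.38 -1.    2.29  1.84  1.58  2.26] 0.0 0.0
[0.57, 0.03, 0.05] [-0.02  0.94 -0.7   2.22  2.11  1.85  1.93] 0.0 0.0
[0.634, 0.03, 0.05] [ 0.    0.93 -0.65  2.1   2.17  1.75  2.02] 0.0 0.0
[0.634, 0.03, 0.185] [ 0.1   0.6  -0.8   2.17  2.02  1.61  2.21] 0.0 0.0
```

```bash
python3 -m pendant '[[[2,0,0],[0,8,5],255],[[2,0,0],[0,8,5],255],[[2,0,0],[0,8,5],255],[[2,0,0],[0,8,5],255],[[2,0,0],[0,8,5],255]]'; python3 lg.py; python3 - <<'E'
from rel import *
rel(frame(-8,-35),[.57,.03,.25])
E
```

```text
clock: 2.9
position: [0.4936, 0.0566, 0.3353]
ee_rot: [0.508, 0.613, -0.324, 0.511]
ft_force: [-0.6, 0.4, 1.2]
grip_width: -0.002
t 2.9 j [-0.9   0.27  0.09  1.88  1.04  1.8   0.74] p [0.4936 0.0566 0.3353] z [ 0.298 -0.916 -0.268] x [ 0.038  0.292 -0.956] F [-0.6  0.4  1.2] g -0.002
rotvec deg [-63.3  75.7  47.6] dpos cm [ 7.6 -2.7 -8.5]
```

```bash
python3 -m pendant '[[[1,0,-0.3],[-5.7,6.9,4.3],255],[[1,0,-0.3],[-5.7,6.9,4.3],255],[[1,-0.3,-0.3],[-5.7,6.9,4.3],255],[[1,-0.3,-0.3],[-5.7,6.9,4.3],255],[[1,-0.3,-0.3],[-5.7,6.9,4.3],255],[[1,-0.3,-0.3],[-5.7,6.9,4.3],255]]'; python3 lg.py; python3 - <<'E'
from rel import *
rel(frame(-8,-35),[.57,.03,.25])
E
```

```text
clock: 3.65
position: [0.5558, 0.0404, 0.3298]
ee_rot: [0.055, 0.73, -0.518, 0.442]
ft_force: [0.7, -1.0, 0.4]
grip_width: -0.003
t 3.65 j [-0.86  0.26  0.08  2.07  1.4   1.62  1.59] p [0.5558 0.0404 0.3298] z [ 0.588 -0.806 -0.072] x [-0.604 -0.378 -0.702] F [ 0.7 -1.   0.4] g -0.003
rotvec deg [-29.4  34.   22.6] dpos cm [ 1.4 -1.  -8. ]
```

```bash
python3 fk.py | tail -14
```

```text
[ 0.    -0.012  0.399]
 [-0.    -0.012  0.07 ]
 [-0.    -0.     0.42 ]
 [-0.    -0.     0.013]
 [ 0.    -0.     0.313]]
[[-0. -0. -0.]
 [ 0.  0.  0.]
 [-0. -0.  0.]
 [ 0.  0. -0.]
 [ 0.  0. -0.]
 [-0. -0.  0.]
 [-0. -0.  0.]
 [-0.  0. -0.]
 [ 0.  0.  0.]]
```

```bash
python3 -m pendant '[[[0,0,-1],[-5.9,6.8,4.5],255],[[0,0,-1],[-5.9,6.8,4.5],255],[[0,0,-2],[-5.9,6.8,4.5],255],[[0,-0.5,-2],[-5.9,6.8,4.5],255],[[0,-0.5,-2],[-5.9,6.8,4.5],255]]'; python3 lg.py; python3 - <<'E'
from rel import *
rel(frame(-8,-35),[.565,.03,.05])
c=manip.camera('side');save(c['pixels'],'side1.png') if 0 else None
from h import save
save(c['pixels'],'side1.png')
E
```

```text
clock: 4.28
position: [0.5568, 0.0273, 0.2593]
ee_rot: [-0.347, 0.671, -0.58, 0.303]
ft_force: [0.6, -0.7, 1.8]
grip_width: -0.001
t 4.28 j [-0.83  0.15  0.08  2.36  1.65  1.32  2.2 ] p [0.5568 0.0273 0.2593] z [ 0.81  -0.569 -0.143] x [-0.575 -0.818 -0.003] F [ 0.6 -0.7  1.8] g -0.001
rotvec deg [-0.3 -0.1  0.1] dpos cm [  0.8   0.3 -20.9]
```

View pics/side1.png

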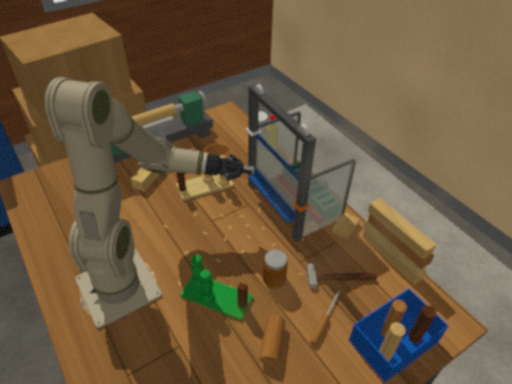

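```bash
python3 -m pendant '[[[0.2,-0.7,-3],[0,0,0],255],[[0.2,-0.7,-4],[0,0,0],255],[[0.2,-0.7,-4],[0,0,0],255],[[0,-0.7,-4],[0,0,0],255],[[0,0,-3],[0,0,0],255]]'; python3 lg.py
```

```text
clock: 4.95
position: [0.567, -0.0023, 0.0861]
ee_rot: [-0.331, 0.677, -0.578, 0.313]
ft_force: [-0.5, 0.4, 0.7]
grip_width: -0.001
t 4.95 j [-0.77  0.66  0.09  2.33  1.8   1.34  1.67] p [ 0.567  -0.0023  0.0861] z [ 0.807 -0.575 -0.136] x [-0.585 -0.81  -0.041] F [-0.5  0.4  0.7] g -0.001
```

```bash
python3 -m pendant '[[[0,0,-2],[0,0,0],255],[[0,0,-1.3],[0,0,0],255],[[0,0,0],[0,0,0],255]]'; python3 lg.py; python3 - <<'E'
from h import *
c=manip.camera('side');save(cv2.resize(c['pixels'][130:250,150:350],None,fx=4,fy=4,interpolation=cv2.INTER_CUBIC),'side2.png')
c=manip.camera('top');save(cv2.resize(c['pixels'][85:245,120:340],None,fx=3.6,fy=3.6,interpolation=cv2.INTER_CUBIC),'top2.png')
E
```

```text
clock: 5.32
position: [0.5702, -0.0008, 0.0554]
ee_rot: [-0.322, 0.679, -0.577, 0.318]
ft_force: [1.1, -0.5, 0.7]
grip_width: -0.001
t 5.33 j [-0.76  0.76  0.08  2.29  1.8   1.36  1.59] p [ 0.5702 -0.0008  0.0554] z [ 0.804 -0.579 -0.131] x [-0.59  -0.805 -0.06 ] F [ 1.1 -0.5  0.7] g -0.001
```

View pics/side2.png

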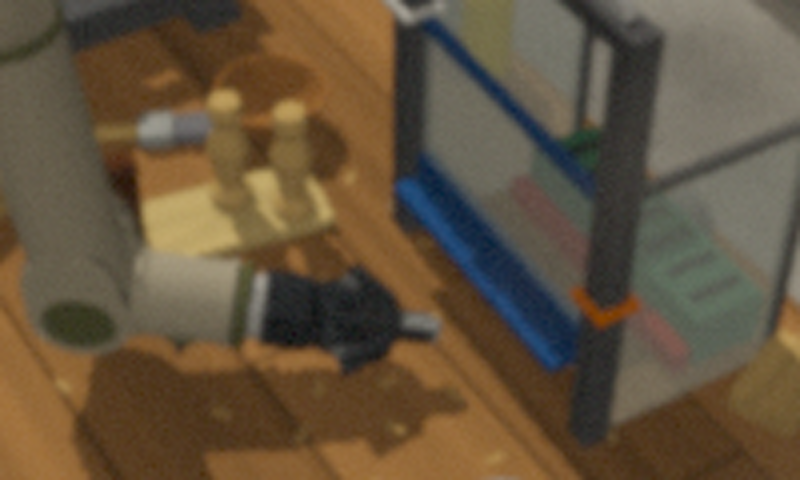

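View pics/top2.png

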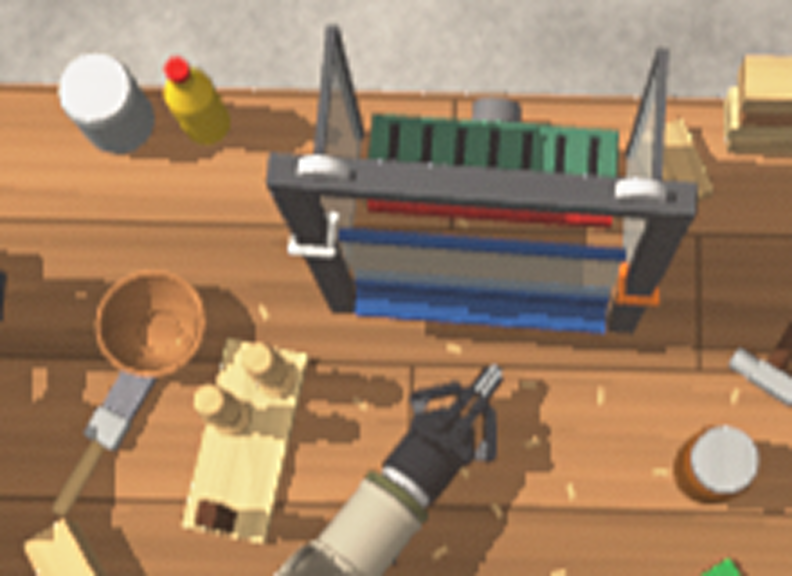

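```bash
python3 -m pendant '[[[0.5,0,-0.7],[0,0,2],255],[[1.5,0,-0.2],[0,0,4],255],[[1.5,0,0],[0,0,5],255],[[1.5,0,0],[0,0,4],255],[[0,0,0],[0,0,0],255]]'; python3 lg.py; python3 - <<'E'
from h import *
c=manip.camera('side');save(cv2.resize(c['pixels'][130:250,150:350],None,fx=4,fy=4,interpolation=cv2.INTER_CUBIC),'side3.png')
c=manip.camera('top');save(cv2.resize(c['pixels'][130:210,180:290],None,fx=7,fy=7,interpolation=cv2.INTER_CUBIC),'top3.png')
from rel import *
rel(frame(-8,-21),[.636,0,.048])
E
```

```text
clock: 6.05
position: [0.6244, 0.001, 0.0544]
ee_rot: [-0.404, 0.631, -0.529, 0.398]
ft_force: [0.0, 0.2, -0.6]
grip_width: 0.001
t 6.05 j [-0.69  0.78  0.21  2.33  2.25  1.31  1.43] p [0.6244 0.001  0.0544] z [ 0.93  -0.345 -0.123] x [-0.356 -0.932 -0.075] F [ 0.   0.2 -0.6] g 0.001
rotvec deg [-3.7  2.3 -0.1] dpos cm [ 1.2 -0.2 -0.6]
```

View pics/side3.png

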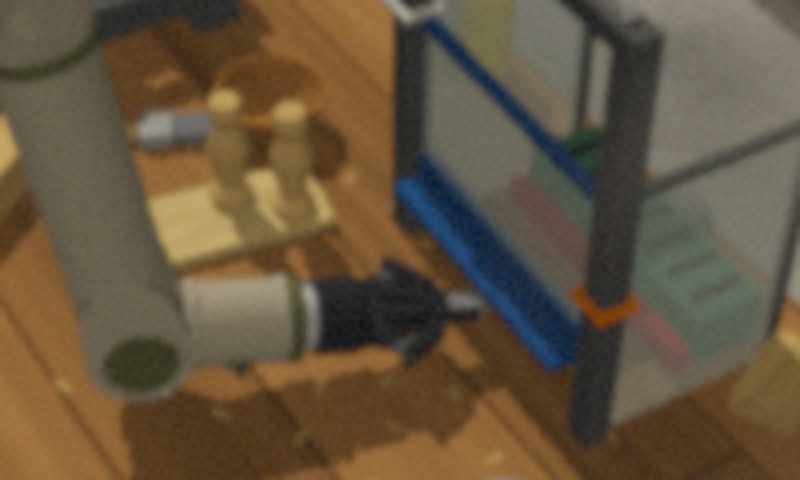

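View pics/top3.png

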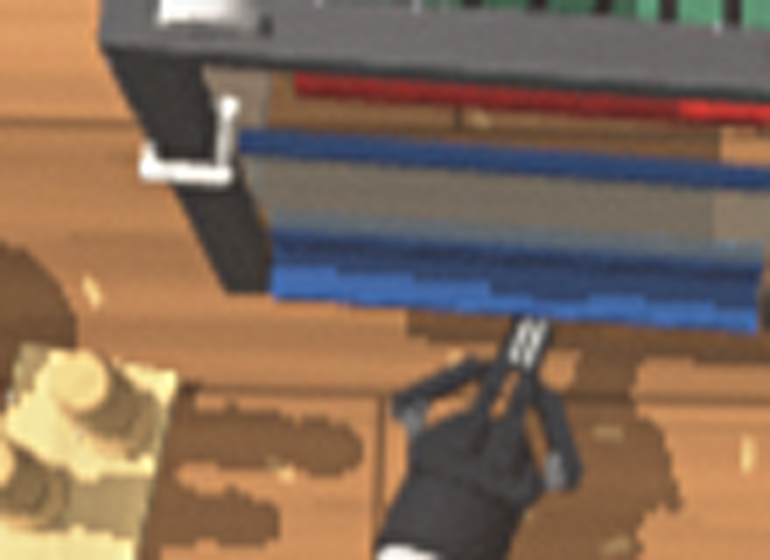

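```bash
python3 -m pendant '[[[0,0,-1],[-2,1.2,0],255],[[1,0,-0.3],[-2,1.2,0],255],[[1.2,0,-0.2],[0,0,0],255],[[0,0,0],[0,0,0],255]]'; python3 lg.py;
```

```text
clock: 6.65
position: [0.6465, 0.0054, 0.0371]
ee_rot: [-0.431, 0.62, -0.541, 0.369]
ft_force: [-0.1, 0.1, -0.1]
grip_width: 0.002
t 6.65 j [-0.69  0.83  0.22  2.27  2.24  1.27  1.52] p [0.6465 0.0054 0.0371] z [ 0.925 -0.354 -0.141] x [-0.356 -0.934  0.008] F [-0.1  0.1 -0.1] g 0.002
```

```bash
for i in 1; do python3 -m pendant '[[[0,0,1.5],[0,0,0],255],[[0,0,1],[0,0,0],255]]' >/dev/null; python3 lg.py; done; python3 -m pendant '[[[0,0,1],[0,0,0],255]]'>/dev/null; python3 lg.py;  python3 -m pendant '[[[0,0,1],[0,0,0],255]]'>/dev/null; python3 lg.py
```

```text
t 6.9 j [-0.7   0.75  0.23  2.3   2.24  1.24  1.56] p [0.6458 0.0055 0.0614] z [ 0.924 -0.354 -0.142] x [-0.356 -0.934  0.009] F [-0.2 -0.4  0.1] g -0.002
t 7.03 j [-0.7   0.72  0.24  2.31  2.24  1.22  1.58] p [0.6454 0.0056 0.0713] z [ 0.924 -0.354 -0.143] x [-0.356 -0.934  0.009] F [ 2.1 -0.7 -4.3] g 0.002
t 7.15 j [-0.71  0.69  0.25  2.31  2.24  1.21  1.6 ] p [0.6451 0.0055 0.0813] z [ 0.924 -0.354 -0.145] x [-0.356 -0.934  0.009] F [ 2.4  0.1 -3.9] g -0.001
```

```bash
python3 -m pendant '[[[0,0,1.2],[0,0,0],255],[[0,0,1.2],[0,0,0],255],[[0,0,1.2],[0,0,0],255],[[0,0,1.2],[0,0,0],255],[[0,0,1.2],[0,0,0],255],[[0,0,0],[0,0,0],255]]'>/dev/null; python3 lg.py
cat > rail.py <<'E'
from m import *
import sys
for n in ['side','top']:
    c=manip.camera(n);np.save(n+'_l.npy',c,allow_pickle=True)
    P=cloud(c);h=cv2.cvtColor(c['pixels'],cv2.COLOR_RGB2HSV);H,S,V=[h[...,i].astype(int) for i in range(3)]
    X,Y,Z=P[...,0],P[...,1],P[...,2]
    m=(H>95)&(H<125)&(S>110)&(abs(Y)<.15)&(X>.55)&(X<.75)&(Z>.03)&(Z<.27)
    # booth coords
    xb=(X-.664)*.9987+(Y-.01)*-.0506
    f=m&(xb>-.03)&(xb<-.014)   # lip top zone
    q=Z[f]; print(n,len(q),'lip top z pct',np.percentile(q,[5,25,50,75,95]).round(4),'xb min',np.percentile(xb[m],[1,5]).round(3))
    save(cv2.resize(c['pixels'][100:250,150:350],None,fx=4,fy=4,interpolation=cv2.INTER_CUBIC),f'{n}_{sys.argv[1]}.png')
E
python3 rail.py r1
python3 - <<'E'
from m import *
for n in ['side','top']:
    c=np.load(n+'0.npy',allow_pickle=True).item()
    P=cloud(c);h=cv2.cvtColor(c['pixels'],cv2.COLOR_RGB2HSV);H,S,V=[h[...,i].astype(int) for i in range(3)]
    X,Y,Z=P[...,0],P[...,1],P[...,2]
    m=(H>95)&(H<125)&(S>110)&(abs(Y)<.15)&(X>.55)&(X<.75)&(Z>.03)&(Z<.27)
    xb=(X-.664)*.9987+(Y-.01)*-.0506
    f=m&(xb>-.03)&(xb<-.014);q=Z[f]; print('initial',n,len(q),np.percentile(q,[5,25,50,75,95]).round(4))
    m=(abs(Z)<.03)&(X>.45)&(X<.6)&(abs(Y)<.1); print('bench z',np.median(Z[m]).round(4))
    m=(xb>-.012)&(xb<.012)&(abs(abs((X-.664)*.0506+(Y-.01)*.9987)-.17)<.012)&(Z>.44);print('posttop/beam z',np.median(Z[m]) if m.any() else '')
E
```

```text
t 7.9 j [-0.73  0.5   0.28  2.36  2.22  1.13  1.74] p [0.6436 0.0054 0.1435] z [ 0.924 -0.353 -0.15 ] x [-0.356 -0.935  0.009] F [ 0.1  0.2 -0.3] g -0.002
side 212 lip top z pct [0.1636 0.166  0.1681 0.17   0.1719] xb min [-0.038 -0.036]
top 289 lip top z pct [0.1639 0.1667 0.1689 0.171  0.1731] xb min [-0.033 -0.032]
initial side 205 [0.0869 0.0895 0.0916 0.0934 0.0962]
bench z -0.0012
posttop/beam z 0.48352179910751936
initial top 258 [0.0883 0.0906 0.0927 0.0948 0.0979]
bench z -0.0001
posttop/beam z 0.4844307777620206
```

View pics/side_r1.png

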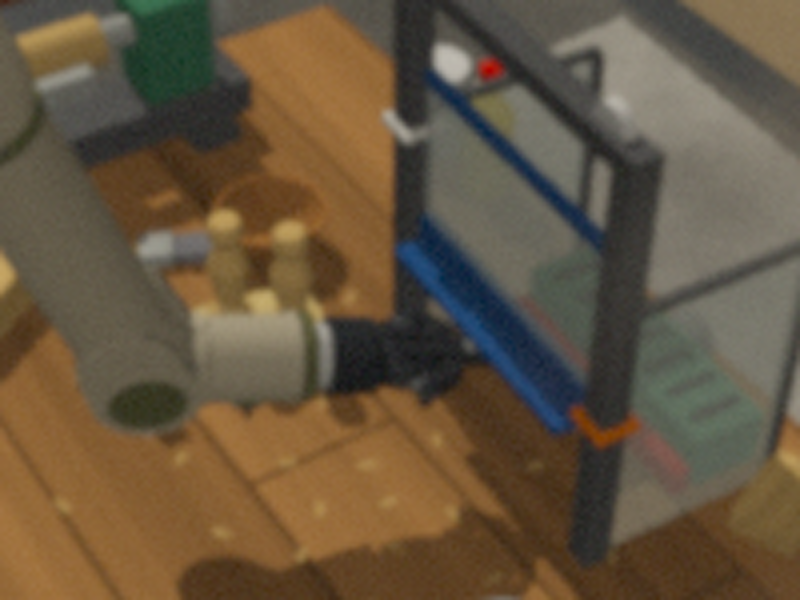

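```bash
python3 -m pendant '[[[0,0,1],[0,0,0],255],[[0,0,1],[0,0,0],255],[[0,0,0.8],[0,0,0],255],[[0,0,0],[0,0,0],255]]'>/dev/null; python3 lg.py
python3 rail.py r2
python3 - <<'E'
from m import *
# ring via pixel columns: mask in last images
for n in['side','top']:
    c=np.load(n+'_l.npy',allow_pickle=True).item();P=cloud(c);r=c['pixels'].astype(int);X,Y,Z=[P[...,i] for i in range(3)]
    m=(r[...,0]-r[...,2]>90)&(r[...,1]<140)&(abs(X-.655)<.035)&(abs(Y+.161)<.035)&(Z>.15)&(Z<.22)
    print(n,m.sum(),np.percentile(Z[m],[5,25,50,75,95]).round(4))
E
```

```text
t 8.5 j [-0.74  0.41  0.29  2.37  2.21  1.09  1.82] p [0.643  0.0054 0.171 ] z [ 0.923 -0.353 -0.153] x [-0.355 -0.935  0.012] F [ 0.5  0.2 -1.1] g 0.002
side 222 lip top z pct [0.1908 0.1926 0.1946 0.1964 0.1982] xb min [-0.037 -0.036]
top 304 lip top z pct [0.1913 0.194  0.1959 0.1977 0.2007] xb min [-0.033 -0.032]
side 43 [0.1845 0.1864 0.1877 0.19   0.1912]
top 39 [0.1828 0.1866 0.1887 0.1913 0.1969]
```

View pics/side_r2.png

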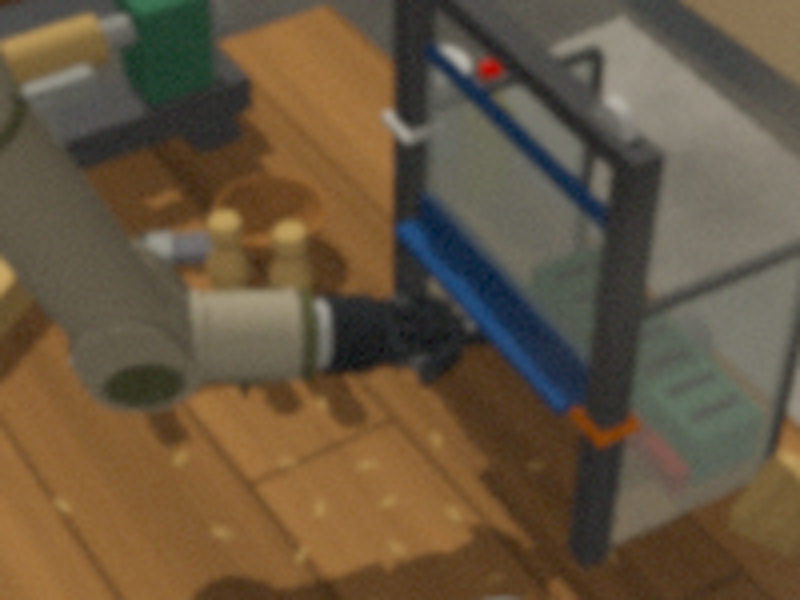

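```bash
python3 -m pendant '[[[0,0,0.25],[0,0,0],255],[[0,0,0],[0,0,0],255],[[0,0,-0.5],[0,0,0],255],[[0,0,-1.5],[0,0,0],255],[[0,0,-2],[0,0,0],255]]'>/dev/null; python3 lg.py
python3 rail.py r3
python3 - <<'E'
from m import *
c=manip.camera('side')
save(cv2.resize(c['pixels'][190:225,270:320],None,fx=12,fy=12,interpolation=cv2.INTER_CUBIC),'ring.png')
K=c['K'];Rm=np.array(c['rotation']);Rm=R.from_quat(Rm).as_matrix()
def pr(x): 
    p=Rm.T@(np.array(x)-c['origin']); return (K@p/p[2])[:2]
xb=np.array([.9987,-.0506,0]);yb=np.array([.0506,.9987,0]);o=np.array([.664,.010,0])
for z in(.18,.186,.192): 
    e=pr(o-.035*xb-.145*yb+[0,0,z]); k=pr(o-.170*yb-.0215*xb+.023*yb+[0,0,z]); print(z,'lip corner',e.round(1),((e-[270,190])*12).round(),'ring FL corner',k.round(1),((k-[270,190])*12).round())
E
```

```text
t 9.22 j [-0.73  0.53  0.27  2.35  2.23  1.14  1.71] p [0.6437 0.0055 0.1334] z [ 0.924 -0.353 -0.15 ] x [-0.356 -0.935  0.009] F [ 0.2 -0.4 -0.1] g -0.001
side 227 lip top z pct [0.1923 0.195  0.1967 0.1985 0.2011] xb min [-0.037 -0.035]
top 294 lip top z pct [0.1925 0.1955 0.1975 0.1998 0.2022] xb min [-0.033 -0.032]
0.18 lip corner [288.8 204.6] [226. 175.] ring FL corner [292.3 203.6] [267. 163.]
0.186 lip corner [288.9 203.4] [227. 161.] ring FL corner [292.4 202.4] [269. 149.]
0.192 lip corner [289.  202.2] [228. 147.] ring FL corner [292.5 201.2] [270. 135.]
```

View pics/ring.png

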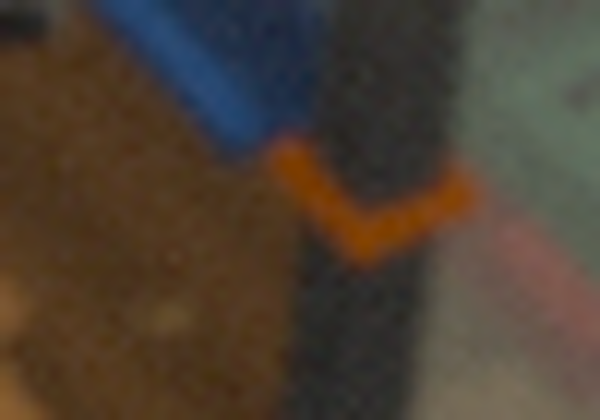

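```bash
python3 -m pendant '[[[-2,0,-0.5],[0,0,0],255],[[-2.5,0,0],[0,0,0],255],[[-2.5,0,0],[0,0,-3],255],[[-1.5,0,3],[0,0,-5],255],[[-0.5,0,5],[0,0,-5],255]]'>/dev/null; python3 lg.py; python3 - <<'E'
from rel import *
yaw=-10.6*np.pi/180
z=np.array([0,0,-1.]);y=np.array([np.cos(yaw),np.sin(yaw),0]);x=np.cross(y,z)
Rt=np.stack([x,y,z],1);rel(Rt,[.4045,.3035,.28])
p=fit();L=pickle.load(open('log.pkl','rb'))
q0=L[3]['joint_pos']
for w in([.4045,.3035,.25],[.4045,.3035,.1]): 
    q,e,a=ik(p,np.array(w),Rt=Rt,q0=q0);print(q.round(2),e,a);q0=q
E
```

```text
t 10.0 j [-0.43  0.3  -0.26  2.37  1.79  1.35  2.1 ] p [0.5652 0.0034 0.1983] z [ 0.814 -0.556 -0.166] x [-0.559 -0.828  0.033] F [ 1.8 -0.5  0.1] g -0.001
rotvec deg [  97.8  -42.4 -123.8] dpos cm [-16.1  30.    8.2]
[-0.82  0.07  0.09  1.77 -0.01  1.3   0.66] 6.888471311120763e-08 9.024442017131814e-07
[-0.81  0.21  0.08  1.95 -0.02  0.98  0.67] 4.232515520596443e-08 2.882159820250653e-07
```

```bash
python3 -m pendant '[[[-1,0,4],[5.8,-6.9,-4.4],255],[[-1,0.5,4],[5.8,-6.9,-4.4],255],[[-1,0.5,2],[5.8,-6.9,-4.4],255],[[-1,0.5,2],[5.8,-6.9,-4.4],255],[[-1,0.5,1],[5.8,-6.9,-4.4],255],[[-1,0.5,0],[5.8,-6.9,-4.4],255],[[-1,0.5,0],[5.8,-6.9,-4.4],255]]'>/dev/null; python3 lg.py; cat > r2.py <<'E'
from rel import *
import sys
yaw=-10.6*np.pi/180
z=np.array([0,0,-1.]);y=np.array([np.cos(yaw),np.sin(yaw),0]);x=np.cross(y,z)
Rt=np.stack([x,y,z],1);rel(Rt,[.4045,.3035,.28])
L=pickle.load(open('log.pkl','rb'));rel(R.from_quat(L[4]['ee_rot']).as_matrix(),[.41,.1,.33])
E
python3 r2.py
```

```text
t 10.88 j [-0.54  0.21 -0.34  2.08  1.3   1.81  1.26] p [0.4912 0.032  0.3429] z [ 0.491 -0.865 -0.106] x [-0.435 -0.138 -0.89 ] F [ 0.1 -0.2 -0.4] g 0.003
rotvec deg [ 87.9  -5.8 -53.9] dpos cm [-8.7 27.2 -6.3]
rotvec deg [ 37.6 -65.9 -47.4] dpos cm [-8.1  6.8 -1.3]
```

```bash
python3 -m pendant '[[[-0.5,2,0],[8.8,-0.6,-5.4],255],[[-0.5,3,0],[8.8,-0.6,-5.4],255],[[-0.5,3,0],[8.8,-0.6,-5.4],255],[[-1,3,0],[8.8,-0.6,-5.4],255],[[-1,3,0],[8.8,-0.6,-5.4],255]]'>/dev/null; python3 lg.py; python3 r2.py
```

```text
t 11.5 j [-0.52  0.23 -0.37  1.58  0.63  1.85  0.98] p [0.4532 0.1752 0.3453] z [ 0.115 -0.661 -0.741] x [-0.244  0.705 -0.666] F [-1.  -0.6 -1.7] g -0.004
rotvec deg [ 42.5  -2.8 -26.1] dpos cm [-4.9 12.8 -6.5]
rotvec deg [-14.4 -45.  -43.2] dpos cm [-4.3 -7.5 -1.5]
```

```bash
python3 -m pendant '[[[-0.5,2.5,0],[8.5,-0.6,-5.2],100],[[-1,2.5,0],[8.5,-0.6,-5.2],60],[[-1,2.5,0],[8.5,-0.6,-5.2],60],[[-1,2.5,0],[8.5,-0.6,-5.2],60],[[-1,2.5,0],[8.5,-0.6,-5.2],60],[[0,0,0],[0,0,0],60]]'>/dev/null; python3 lg.py; python3 r2.py
```

```text
t 12.25 j [-0.38  0.03 -0.35  1.6  -0.    1.48  0.64] p [0.4069 0.3038 0.3524] z [ 0.014  0.029 -0.999] x [0.199 0.98  0.031] F [-0.4 -0.6  0.5] g 0.764
rotvec deg [-1.7  0.8  0.9] dpos cm [-0.2 -0.  -7.2]
rotvec deg [-60.9 -18.3 -33.5] dpos cm [  0.3 -20.4  -2.2]
```

Aligned above the grip. I'll check with the wrist camera before going down.

```bash
python3 -m pendant '[[[-0.2,0,-3],[-1.7,0.8,0.9],60],[[0,0,-3],[0,0,0],60],[[0,0,-3],[0,0,0],60],[[0,0,0],[0,0,0],60]]'>/dev/null; python3 lg.py
python3 - <<'E'
from h import *
c=manip.camera('wrist');save(c['pixels'],'w1.png')
for n in('top','side'):
    c=manip.camera(n);P=cloud(c);Z=P[...,2];X,Y=P[...,0],P[...,1]
    v=cv2.cvtColor(c['pixels'],cv2.COLOR_RGB2HSV)
    m=(v[...,2]<75)&(Z>.03)&(Z<.14)&(X>.37)&(X<.44)&(Y>.26)&(Y<.34);
    if m.sum():print(n,m.sum(),np.percentile(P[m],[3,50,97],axis=0).round(3).tolist())
    x0,y0=(120,130) if n=='side' else(130,160)
    save(cv2.resize(c['pixels'][y0:y0+100,x0:x0+130],None,fx=6,fy=6,interpolation=cv2.INTER_CUBIC),n+'4.png')
E
```

```text
t 12.75 j [-0.4   0.09 -0.36  1.73  0.04  1.34  0.64] p [0.4053 0.3002 0.2611] z [ 0.002 -0.016 -1.   ] x [ 0.17   0.985 -0.015] F [-0.5  0.5  0.1] g 0.768
top 13 [[0.39, 0.293, 0.038], [0.396, 0.295, 0.077], [0.4, 0.307, 0.123]]
side 96 [[0.386, 0.289, 0.034], [0.397, 0.295, 0.084], [0.407, 0.301, 0.123]]
```

View pics/w1.png

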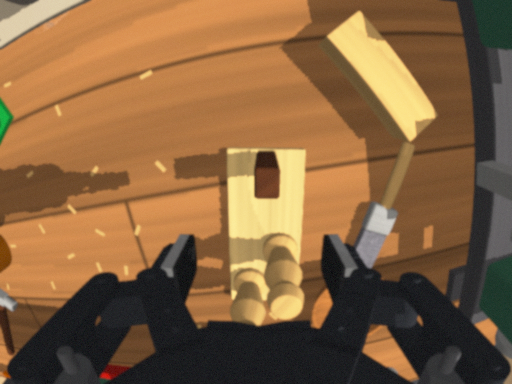

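View pics/side4.png

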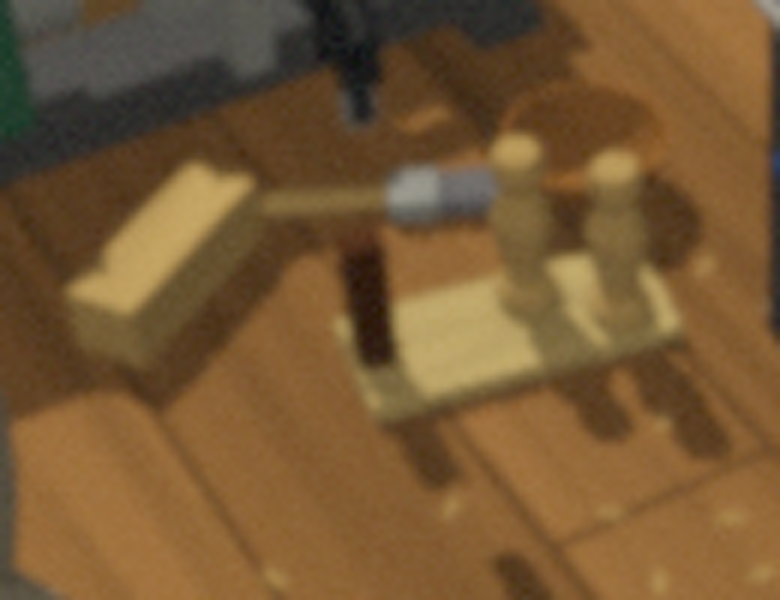

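```bash
python3 - <<'E'
from h import *
o=manip.get_obs();c=manip.camera('wrist');K=c['K'];Rt=R.from_quat(o['ee_rot']).as_matrix();H=c['hand_eye']
hsv=cv2.cvtColor(c['pixels'],cv2.COLOR_RGB2HSV)
def ray(u,v,z):
    dx,dy=u-K[0,2],v-K[1,2];r=np.hypot(dx,dy);th=r/K[0,0];d=np.array([np.sin(th)*dx/r,np.sin(th)*dy/r,np.cos(th)])
    o3=o['position']+Rt@H[:3,3];w=Rt@H[:3,:3]@d
    return o3+w*(z-o3[2])/w[2]
save(cv2.resize(c['pixels'][130:330,210:320],None,fx=3,fy=3,interpolation=cv2.INTER_CUBIC),'w1c.png')
print('grip top corners',[ray(*q,.125)[:2].round(4).tolist() for q in((255,168),(278,168),(255,198),(279,197))])
print('board rear L/R',[ray(*q,.015)[:2].round(4).tolist() for q in((228,149),(305,150),(229,240),(304,240))])
E
```

```text
grip top corners [[0.3892, 0.2994], [0.3928, 0.32], [0.4174, 0.2944], [0.4202, 0.3166]]
board rear L/R [[0.3811, 0.2635], [0.399, 0.3602], [0.506, 0.2391], [0.524, 0.3427]]
```

View pics/w1c.png

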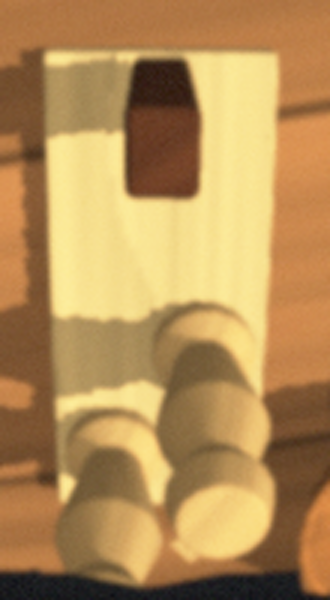

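```bash
python3 -m pendant '[[[0,0.5,-4],[0,1,0],60],[[0,0,-4],[0,0,0],60],[[0,0,-4],[0,0,0],60],[[0,0,-3],[0,0,0],60],[[0,0,-1],[0,0,0],60],[[0,0,0],[0,0,0],60]]'>/dev/null; python3 lg.py
```

```text
t 13.7 j [-0.42  0.25 -0.36  1.89  0.1   1.02  0.58] p [0.411  0.3093 0.1086] z [ 0.001 -0.005 -1.   ] x [ 0.17   0.985 -0.005] F [ 0.3 -0.2 -0.5] g 0.763
```

```bash
python3 -m pendant '[[[-0.6,-0.2,-1],[0,0,0],60],[[0,0,0],[0,0,0],60],[[0,0,0],[0,0,150],150]]' 60; python3 -m pendant '[[[-0.5,-0.2,-1],[0,0,0],60],[[0,0,0],[0,0,0],60],[[0,0,0],[0,0,0],150],[[0,0,0],[0,0,0],255],[[0,0,0],[0,0,0],255],[[0,0,0],[0,0,0],255],[[0,0,0],[0,0,0],255]]' 60; python3 lg.py
```

```text
clock: 14.58
position: [0.4074, 0.3085, 0.1016]
ee_rot: [0.765, 0.644, 0.001, 0.003]
ft_force: [0.5, -0.6, 0.2]
grip_width: 0.274
t 14.57 j [-0.42  0.24 -0.36  1.91  0.11  1.    0.57] p [0.4074 0.3085 0.1016] z [ 0.005 -0.002 -1.   ] x [ 0.17   0.985 -0.001] F [ 0.5 -0.6  0.2] g 0.274out of range: row 3 has 150, outside -10.7 to 10.7
```

```bash
python3 -m pendant '[[[0,-0.7,0],[0,0,0],255],[[0,-1.5,0],[0,0,0],255],[[0,-2,0],[0,0,0],255],[[0,-2,0],[0,0,0],255]]' 90; python3 lg.py;python3 -m pendant '[[[0,-2,0],[0,0,0],255],[[0,-2,0],[0,0,0],255],[[0,-2,0],[0,0,0],255],[[0,-1,0],[0,0,0],255],[[0,0,0],[0,0,0],255]]' 90 >/dev/null; python3 lg.py
```

```text
clock: 15.08
position: [0.4068, 0.2449, 0.1018]
ee_rot: [0.764, 0.645, 0.002, 0.002]
ft_force: [0.8, 3.3, -0.0]
grip_width: 0.269
t 15.07 j [-0.33  0.16 -0.33  2.    0.07  0.98  0.71] p [0.4068 0.2449 0.1018] z [ 0.006 -0.    -1.   ] x [0.167 0.986 0.001] F [ 0.8  3.3 -0. ] g 0.269
t 15.7 j [-0.23  0.08 -0.28  2.09  0.03  0.97  0.87] p [0.4061 0.1672 0.1017] z [ 0.006 -0.001 -1.   ] x [ 0.172  0.985 -0.   ] F [ 1.5  0.3 -2.3] g 0.27
```

```bash
python3 -m pendant '[[[0,-1,0],[0,0,1],255],[[0,-2,0],[0,0,1],255],[[0,-2,0],[0,0,1],255],[[0,-2,0],[0,0,1],255],[[0,-2,0],[0,0,1],255],[[0,-2,0],[0,0,1],255],[[0,-2,0],[0,0,1],255],[[0,-1,0],[0,0,0],255],[[0,0,0],[0,0,0],255]]' >/dev/null; python3 lg.py
python3 - <<'E'
from h import *
c=manip.camera('top');save(cv2.resize(c['pixels'][110:250,150:340],None,fx=4,fy=4,interpolation=cv2.INTER_CUBIC),'top5.png')
c=manip.camera('side');save(c['pixels'],'side5.png')
E
```

```text
t 16.82 j [-0.05  0.01 -0.13  2.17 -0.    0.96  1.35] p [0.4056 0.0298 0.1018] z [ 0.006  0.003 -1.   ] x [0.038 0.999 0.003] F [ 0.  -1.4 -1.1] g 0.27
```

View pics/top5.png

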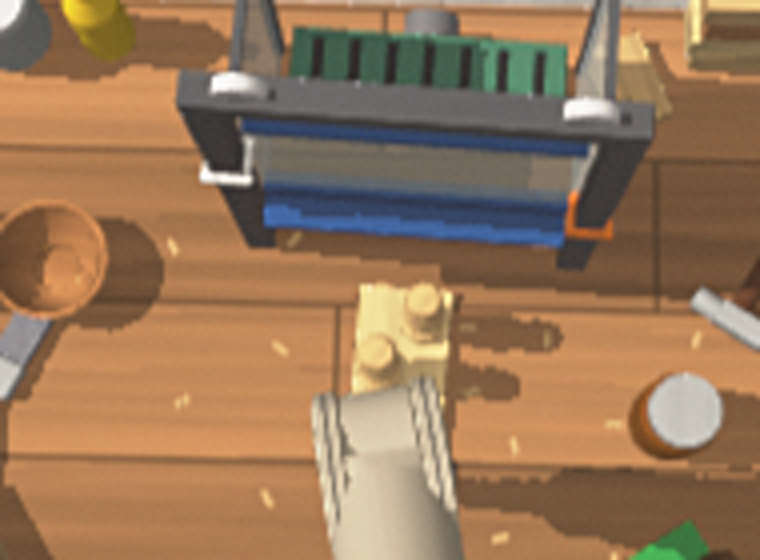

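View pics/side5.png

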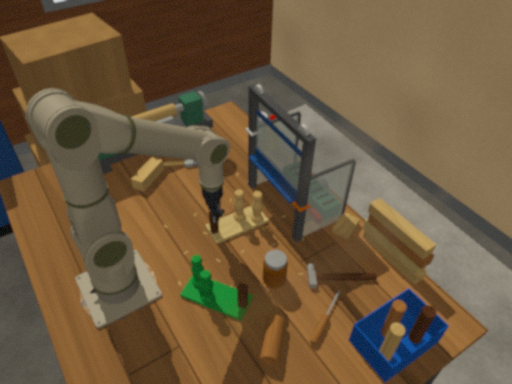

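```bash
cat > sy.py <<'E'
from h import *
c=manip.camera('top');P=cloud(c);Z=P[...,2];X,Y=P[...,0],P[...,1]
v=cv2.cvtColor(c['pixels'],cv2.COLOR_RGB2HSV);S=v[...,1];V=v[...,2]
m=(Z>.008)&(Z<.024)&(X>.45)&(X<.8)&(Y>-.08)&(Y<.12)&(S<165)&(V>90)
l=cv2.connectedComponentsWithStats(m.astype(np.uint8));i=1+np.argmax(l[2][1:,4]);v_,u_=np.where(l[1]==i)
K=c['K']
q=np.array([pt(c,a,b,.015)[:2] for a,b in zip(u_,v_)])
xm=q[:,0].max();print('n',len(q),'xmax',xm)
# nose: per column max x
cols=[(a,v_[u_==a].min()) for a in np.unique(u_)]
n=np.array([pt(c,a,b-.5,.015)[:2] for a,b in cols])[3:-3]
k=np.polyfit(n[:,1],n[:,0],1);r=n[:,0]-np.polyval(k,n[:,1]);g=abs(r)<.004;k=np.polyfit(n[g,1],n[g,0],1);print('nose slope deg(yaw=-this)',np.degrees(np.arctan(k[0])).round(2),'x at mid',np.polyval(k,n[:,1].mean()).round(4),'y mid',n[:,1].mean().round(4))
rows=np.unique(v_)
for side in(min,max):
    e=np.array([pt(c,side(u_[v_==b])+(-.5 if side is min else .5),b,.015)[:2] for b in rows[3:]])
    k=np.polyfit(e[:,0],e[:,1],1);r=e[:,1]-np.polyval(k,e[:,0]);g=abs(r)<.004;k=np.polyfit(e[g,0],e[g,1],1);print(side.__name__,'edge yaw deg',np.degrees(np.arctan(k[0])).round(2),'y',e[g,1].mean().round(4),g.sum(),len(e))
E
python3 sy.py
```

```text
n 302 xmax 0.6174228023165849
nose slope deg(yaw=-this) 47.32 x at mid 0.5948 y mid 0.0202
min edge yaw deg 43.85 y 0.0337 5 28
max edge yaw deg -3.25 y -0.0274 28 28
```

```bash
python3 -m pendant '[[[1,0,0],[0,0,0],255],[[2,-0.1,0],[0,0,0],255],[[2,-0.1,0],[0,0,0],255],[[2,-0.1,0],[0,0,0],255],[[2,-0.1,0],[0,0,0],255],[[2,-0.1,0],[0,0,0],255],[[1,-0.1,0],[0,0,0],255],[[0,0,0],[0,0,0],255]]' >/dev/null; python3 lg.py
```

```text
t 17.98 j [-0.05  0.26 -0.1   1.88  0.03  1.    1.38] p [0.5282 0.0295 0.1019] z [ 0.002  0.004 -1.   ] x [0.032 0.999 0.004] F [ 1.9 -1.4  0.1] g 0.272
```

```bash
python3 sy.py; python3 - <<'E'
from h import *
c=manip.camera('top');save(cv2.resize(c['pixels'][110:230,180:320],None,fx=5,fy=5,interpolation=cv2.INTER_CUBIC),'top6.png')
c=manip.camera('side');save(cv2.resize(c['pixels'][100:250,190:370],None,fx=4,fy=4,interpolation=cv2.INTER_CUBIC),'side6.png')
E
```

```text
n 1 xmax 0.6741178770649087Traceback (most recent call last):
  File "sy.py", line 12, in <module>
    k=np.polyfit(n[:,1],n[:,0],1);r=n[:,0]-np.polyval(k,n[:,1]);g=abs(r)<.004;k=np.polyfit(n[g,1],n[g,0],1);print('nose slope deg(yaw=-this)',np.degrees(np.arctan(k[0])).round(2),'x at mid',np.polyval(k,n[:,1].mean()).round(4),'y mid',n[:,1].mean().round(4))
    raise TypeError("expected non-empty vector for x")
TypeError: expected non-empty vector for x
```

View pics/top6.png

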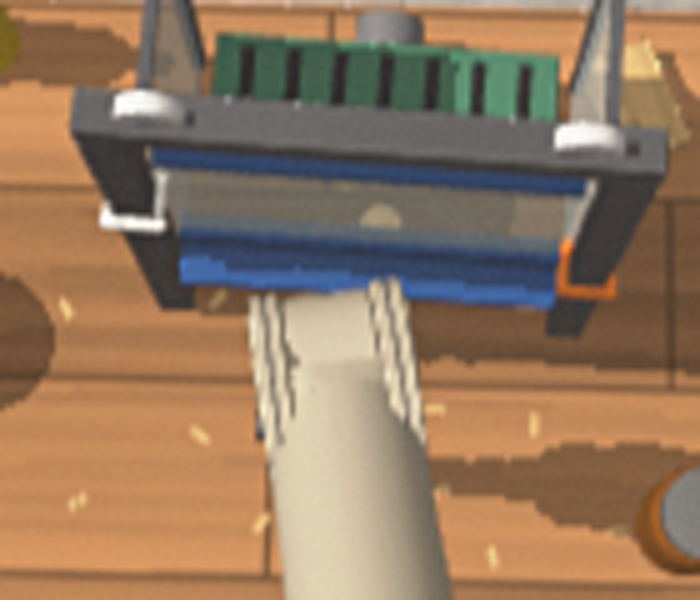

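View pics/side6.png

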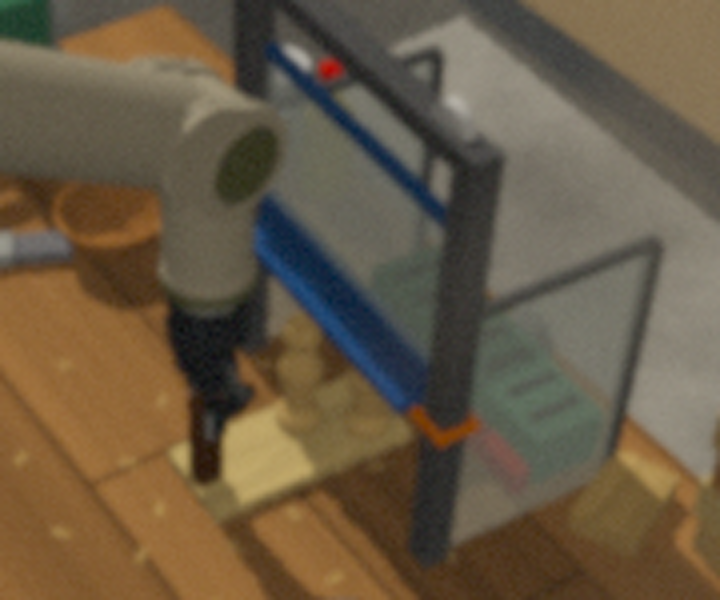

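```bash
python3 - <<'E'
from h import *
for n in('top','side'):
    c=manip.camera(n);P=cloud(c);X,Y,Z=[P[...,i] for i in range(3)]
    S=cv2.cvtColor(c['pixels'],cv2.COLOR_RGB2HSV)[...,1]
    for z0 in(.15,.2,.25,.3,.35,.4,.45,.5):
        m=(Z>z0)&(Z<z0+.05)&(X>.45)&(X<.64)&(Y>-.06)&(Y<.11)
        if m.sum()>5: print(n,z0,m.sum(),'xmax',np.percentile(X[m],98).round(3))
E
```

```text
top 0.15 77 xmax 0.64
top 0.2 18 xmax 0.639
top 0.4 20 xmax 0.58
top 0.45 756 xmax 0.569
top 0.5 358 xmax 0.5
side 0.15 304 xmax 0.639
side 0.2 171 xmax 0.633
side 0.25 218 xmax 0.553
side 0.3 261 xmax 0.556
side 0.35 202 xmax 0.56
side 0.4 334 xmax 0.576
side 0.45 509 xmax 0.56
side 0.5 113 xmax 0.493
```

```bash
python3 -m pendant '[[[1,0,0],[0,0,0],255],[[1,-0.1,0],[0,0,0],255],[[0.8,-0.1,0],[0,0,0],255],[[0.3,0,0],[0,0,0],255]]' >/dev/null; python3 lg.py; for k in 1; do python3 -m pendant '[[[0.3,0,0],[0,0,0],255]]' >/dev/null; python3 lg.py;  python3 -m pendant '[[[0.3,0,0],[0,0,0],255]]' >/dev/null; python3 lg.py; done
```

```text
t 18.73 j [-0.05  0.32 -0.1   1.8   0.03  1.03  1.39] p [0.558  0.0281 0.1021] z [-0.002  0.004 -1.   ] x [0.031 1.    0.004] F [-4.7  0.3  4.1] g 0.269
t 18.85 j [-0.05  0.33 -0.1   1.79  0.03  1.03  1.39] p [0.561  0.0281 0.1021] z [-0.003  0.004 -1.   ] x [0.031 1.    0.004] F [-5.   0.5  4.4] g 0.274
t 18.98 j [-0.05  0.33 -0.1   1.78  0.03  1.03  1.39] p [0.5642 0.0281 0.1021] z [-0.003  0.004 -1.   ] x [0.031 1.    0.004] F [-4.4  0.7  5.3] g 0.268
```

```bash
for k in 1; do python3 -m pendant '[[[0.2,0,0],[0,0,0],255]]' >/dev/null; python3 lg.py;  python3 -m pendant '[[[0.2,0,0],[0,0,0],255]]' >/dev/null; python3 lg.py; python3 -m pendant '[[[0.2,0,0],[0,0,0],255]]' >/dev/null; python3 lg.py; done
```

```text
t 19.1 j [-0.05  0.34 -0.1   1.78  0.03  1.03  1.39] p [0.5663 0.0281 0.1021] z [-0.003  0.004 -1.   ] x [0.031 1.    0.004] F [-4.8  0.4  4.2] g 0.268
t 19.23 j [-0.05  0.34 -0.1   1.77  0.03  1.03  1.39] p [0.5683 0.0281 0.1021] z [-0.003  0.004 -1.   ] x [0.031 1.    0.004] F [-4.2 -0.7  4.5] g 0.271
t 19.35 j [-0.05  0.34 -0.1   1.77  0.03  1.03  1.39] p [0.5704 0.0281 0.1022] z [-0.003  0.004 -1.   ] x [0.031 1.    0.004] F [-3.7  0.9  4.9] g 0.273
```

```bash
for k in 1; do python3 -m pendant '[[[0.2,0,0],[0,0,0],255]]' >/dev/null; python3 lg.py;  python3 -m pendant '[[[0.2,0,0],[0,0,0],255]]' >/dev/null; python3 lg.py; done
```

```text
t 19.48 j [-0.05  0.35 -0.1   1.76  0.03  1.04  1.39] p [0.5711 0.0285 0.102 ] z [-0.006  0.005 -1.   ] x [0.031 1.    0.004] F [-19.6   2.8  13.7] g 0.27
t 19.6 j [-0.05  0.35 -0.1   1.76  0.03  1.04  1.39] p [0.571  0.0288 0.1017] z [-0.011  0.005 -1.   ] x [0.032 0.999 0.004] F [-19.7   1.3  15.5] g 0.266
```

```bash
python3 -m pendant '[[[0,0,0],[0,0,0],255]]' 20 >/dev/null; python3 lg.py; python3 - <<'E'
from h import *
print(manip.get_obs()['torque'])
c=manip.camera('side');save(cv2.resize(c['pixels'][150:240,220:340],None,fx=6,fy=6,interpolation=cv2.INTER_CUBIC),'side7.png')
E
```

```text
t 19.73 j [-0.05  0.35 -0.09  1.76  0.03  1.05  1.39] p [0.5708 0.0283 0.1017] z [-0.012  0.005 -1.   ] x [0.033 0.999 0.004] F [-1.1 -1.7  3. ] g 0.272
[-0.88158156 -0.33291095 -0.61000941]
```

View pics/side7.png

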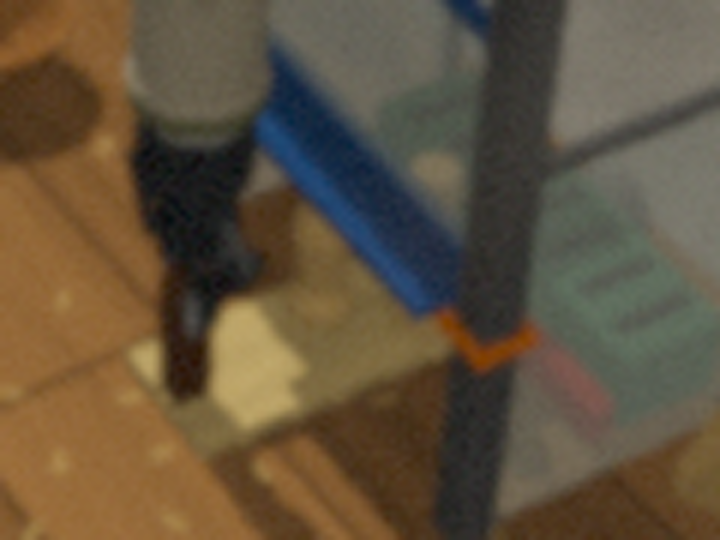

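```bash
cat > ed.py <<'E'
from h import *
import sys
c=manip.camera('side');g=c['pixels']
save(cv2.resize(g[150:240,220:340],None,fx=6,fy=6,interpolation=cv2.INTER_CUBIC),sys.argv[1])
P=cloud(c);X,Y,Z=[P[...,i] for i in range(3)]
S=cv2.cvtColor(g,cv2.COLOR_RGB2HSV)[...,1]
# near (right) top edge of board: points on board top, per image column, the lowest row with z>.009
m=(abs(Z-.0145)<.005)&(X>.54)&(X<.70)&(Y>-.07)&(Y<.09)
from collections import defaultdict
E=[]
for u in range(512):
    r=np.where(m[:,u])[0]
    if len(r): E.append((u,r.max()))
q=np.array([pt(c,u,v+.5,.013)[:2] for u,v in E])
sel=(q[:,0]>.57)&(q[:,0]<.69)&(q[:,1]<.02);q=q[sel]
k=np.polyfit(q[:,0],q[:,1],1)
for _ in range(4):
    r=q[:,1]-np.polyval(k,q[:,0]);gd=abs(r)<max(.002,1.5*np.median(abs(r)));k=np.polyfit(q[gd,0],q[gd,1],1)
print('right edge yaw deg',np.degrees(np.arctan(k[0])).round(2),'n',gd.sum(),len(q),'rms',r[gd].std().round(4),'xr',q[gd,0].min().round(3),q[gd,0].max().round(3),'y@.62',np.polyval(k,.62).round(4))
E
python3 ed.py side8.png
python3 - <<'E'
from h import *
c=np.load('side0.npy',allow_pickle=True).item()
# bar yaw in side view: red pts
P=cloud(c);h=cv2.cvtColor(c['pixels'],cv2.COLOR_RGB2HSV);X,Y,Z=[P[...,i] for i in range(3)]
# sash lip front edge (opaque) line yaw from side and top
for n in('side','top'):
    c=np.load(n+'_l.npy',allow_pickle=True).item();P=cloud(c);h=cv2.cvtColor(c['pixels'],cv2.COLOR_RGB2HSV);X,Y,Z=[P[...,i] for i in range(3)];H,S=h[...,0],h[...,1]
    m=(H>95)&(H<125)&(S>110)&(abs(Y)<.14)&(X>.6)&(X<.66)&(Z>.17)&(Z<.205)
    q=np.c_[X[m],Y[m]]
    e=[]
    for y0 in np.arange(-.12,.13,.02):
        s=abs(q[:,1]-y0)<.01
        if s.sum()>4:e.append((y0,np.percentile(q[s,0],8)))
    e=np.array(e);k=np.polyfit(e[:,0],e[:,1],1);print(n,'rail yaw',-np.degrees(np.arctan(k[0])).round(2))
    m=(X>.6)&(X<.72)&(Z>.46)&(abs(Y)<.2);q=np.c_[X[m],Y[m]].astype(np.float32)*1000;print(cv2.minAreaRect(q))
E
```

```text
right edge yaw deg -3.87 n 17 26 rms 0.0016 xr 0.574 0.685 y@.62 -0.0256
side rail yaw -2.95
((661.9288330078125, 8.383987426757812), (372.5338134765625, 35.72135543823242), 87.16971588134766)
top rail yaw -2.89
((665.8226928710938, 8.754135131835938), (369.8224182128906, 32.40229797363281), 86.98833465576172)
```

```bash
python3 -m pendant '[[[0.2,0,0],[0,0,0],255],[[0.2,0,0],[0,0,0],255]]' 20; python3 lg.py; python3 -c "
from h import *
print(manip.get_obs()['torque'])"; python3 -m pendant '[[[0.2,0,0],[0,0,0.8],255],[[0.2,0,0],[0,0,0],255]]' 20 >/dev/null; python3 lg.py; python3 -c "
from h import *
print(manip.get_obs()['torque'])"; python3 ed.py side9.png
```

```text
clock: 20.08
position: [0.5708, 0.0283, 0.1016]
ee_rot: [0.719, 0.695, -0.006, -0.009]
ft_force: [-17.4, -0.3, 14.9]
grip_width: 0.271
t 20.07 j [-0.05  0.36 -0.09  1.75  0.03  1.06  1.39] p [0.5708 0.0283 0.1016] z [-0.022  0.004 -1.   ] x [0.034 0.999 0.004] F [-17.4  -0.3  14.9] g 0.271
[-0.21904349  2.66746764 -0.34286157]
t 20.32 j [-0.04  0.36 -0.1   1.74  0.03  1.07  1.4 ] p [0.5709 0.0277 0.1016] z [-0.031  0.004 -1.   ] x [0.023 1.    0.003] F [-15.1  -0.8  14.1] g 0.273
[-0.27433389  2.59371452 -0.52378192]
right edge yaw deg -1.78 n 16 25 rms 0.0011 xr 0.571 0.685 y@.62 -0.0272
```

```bash
python3 -m pendant '[[[0,0,0],[0,0,-1],255],[[0.2,0,0],[0,1,0],255]]' 20 >/dev/null; python3 lg.py; python3 -c "
from h import *
print(manip.get_obs()['torque'])"; python3 ed.py side10.png
```

```text
t 20.62 j [-0.05  0.38 -0.09  1.72  0.02  1.09  1.39] p [0.5715 0.0283 0.1016] z [-0.053  0.005 -0.999] x [0.04  0.999 0.003] F [-12.    0.1   6.7] g 0.272
[-0.07991787  2.00576672 -0.3694907 ]
right edge yaw deg -2.73 n 18 25 rms 0.0017 xr 0.571 0.682 y@.62 -0.0269
```

```bash
python3 -m pendant '[[[0,0,0],[0,0,0],150],[[0,0,0],[0,0,0],100],[[0,0,0],[0,0,0],100],[[0,0,0],[0,0,0],100]]' 20 >/dev/null; python3 lg.py; python3 ed.py side11.png; python3 - <<'E'
from h import *
c=manip.camera('wrist');save(c['pixels'],'w2.png')
E
```

```text
t 21.18 j [-0.05  0.38 -0.09  1.72  0.02  1.1   1.39] p [0.5722 0.028  0.1006] z [-0.055  0.005 -0.998] x [0.04  0.999 0.003] F [-0.7 -0.8 -1.2] g 0.607
right edge yaw deg -3.05 n 20 26 rms 0.0014 xr 0.571 0.682 y@.62 -0.0274
```

View pics/w2.png

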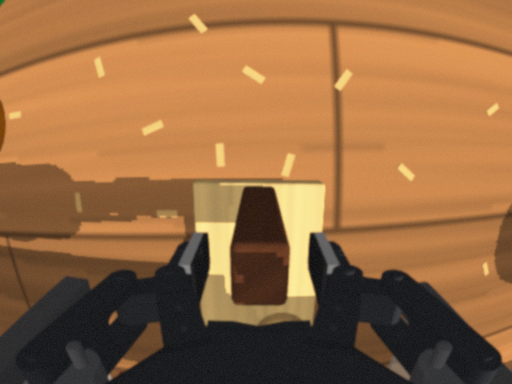

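View pics/side11.png

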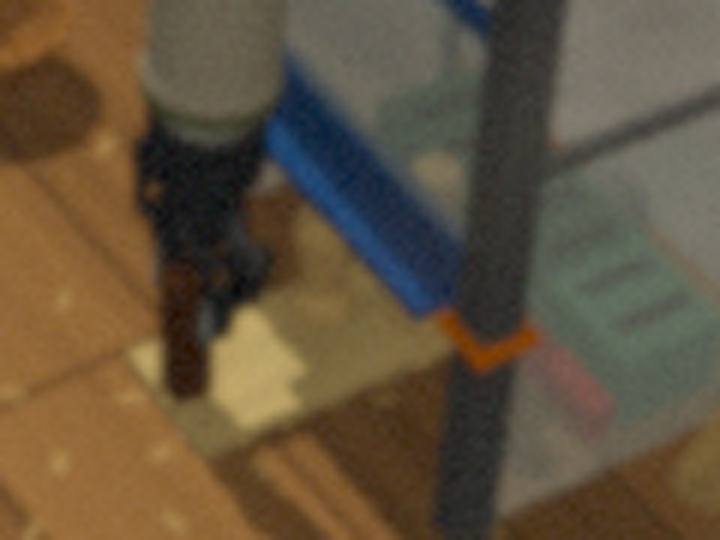

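```bash
python3 -m pendant '[[[-1,0,0],[0,0,0],100],[[-1,0,0.3],[0,-1,0],100],[[-1.5,0,1],[0,-2,0],100],[[-2,0,2],[0,0,0],100],[[-2,0,4],[0,0,0],100],[[-2,0,4],[0,0,0],100]]' 20 >/dev/null; python3 lg.py; python3 ed.py side12.png; python3 rail.py r9
```

```text
t 22.02 j [-0.04  0.03 -0.11  1.89 -0.    1.23  1.38] p [0.4697 0.0278 0.213 ] z [-0.007  0.004 -1.   ] x [0.04  0.999 0.004] F [-0.3  1.   0. ] g 0.605
right edge yaw deg -2.66 n 16 27 rms 0.001 xr 0.571 0.689 y@.62 -0.026
side 215 lip top z pct [0.1925 0.1948 0.1965 0.1982 0.2005] xb min [-0.037 -0.035]
top 295 lip top z pct [0.1927 0.1962 0.198  0.1998 0.2022] xb min [-0.033 -0.032]
```

```bash
python3 -m pendant '[[[-4,4,3],[0,0,0],100],[[-4,4,2],[0,0,0],100],[[-3,5,0],[0,0,0],100],[[-3,5,0],[0,0,0],100],[[-2,5,0],[0,0,0],100],[[0,0,0],[0,0,0],100]]' 20 >/dev/null; python3 lg.py; python3 ed.py side13.png; python3 rail.py r10;python3 - <<'E'
from h import *
for n in('side','top'): 
    c=manip.camera(n); save(c['pixels'],n+'f.png')
    P=cloud(c);X,Y,Z=[P[...,i] for i in range(3)]
    m=(Z>.05)&(Z<.14)&(X>.53)&(X<.62)&(abs(Y-.02)<.04);print(n,'grip',np.percentile(P[m],[3,50,97],axis=0).round(3).tolist())
save(cv2.resize(c['pixels'][110:230,180:320],None,fx=5,fy=5,interpolation=cv2.INTER_CUBIC),'topf2.png')
E
```

```text
t 22.93 j [-0.29 -0.16 -0.47  1.96 -0.08  1.33  0.8 ] p [0.3047 0.2607 0.2586] z [-0.007  0.003 -1.   ] x [0.042 0.999 0.002] F [ 0.6 -0.9 -0.3] g 0.608
right edge yaw deg -3.08 n 18 25 rms 0.0014 xr 0.577 0.689 y@.62 -0.0266
side 220 lip top z pct [0.1923 0.1949 0.1969 0.1984 0.2012] xb min [-0.038 -0.035]
top 298 lip top z pct [0.1933 0.1959 0.1981 0.1998 0.2024] xb min [-0.033 -0.032]
side grip [[0.549, 0.014, 0.054], [0.562, 0.019, 0.099], [0.578, 0.035, 0.126]]
top grip [[0.554, 0.016, 0.067], [0.563, 0.027, 0.123], [0.583, 0.037, 0.131]]
```

View pics/topf2.png

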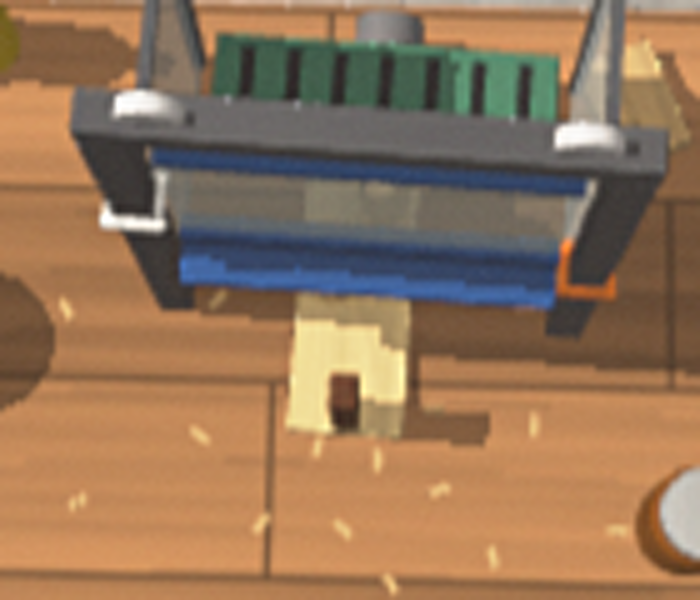

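View pics/sidef.png

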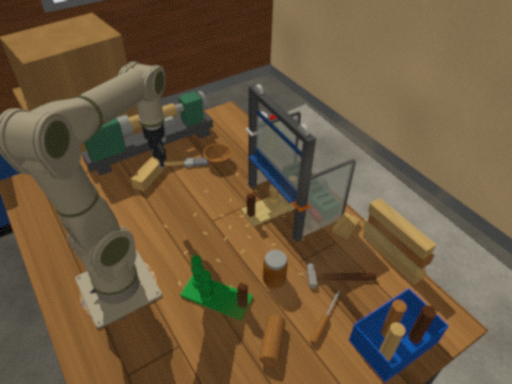

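View pics/side13.png

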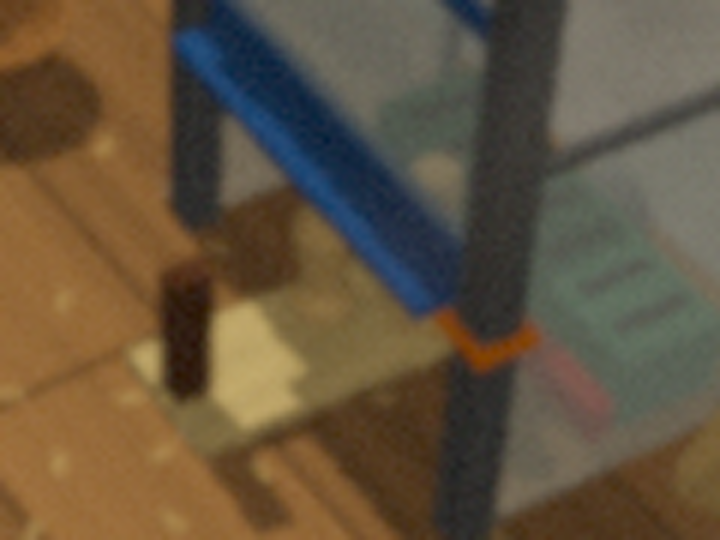

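```bash
python3 -c "
from workcell import manip
print(manip.hand_in())"
```

```text
the job is handed in; nothing more can be done
None
```

The sash is up at the orange ring and the sled sits square against the red stop bar, released. I handed the job in after about 23 s of robot time.

**Sash:** I pushed it up from under the blue rail with the closed fingers. The last images put its underside at about 0.185–0.186 m and the ring's middle at about 0.186 m. It did not move after I took the fingers away, nor while the sled went in.

**Sled:** I gripped it by the dark grip, slid it across in front of the booth, turned it about 7° and pushed it in under the sash. It met the bar with a push of up to about 20 N. I released it there and moved the arm clear.

**Last checks:**
- **Squareness:** the last readings of the sled's edge gave a yaw of −2.7° to −3.1°, against −2.9° for the booth.
- **Nose:** its position works out to about 0.781 m, where the bar's front face is. The nose itself is hidden behind the sash, so this rests on the felt contact and the grip's position rather than a direct view.
- **Other items:** the other things on the bench look untouched in the last pictures.

**What did not go as planned:**
- Just before release, the edge readings scattered between −3.9° and −1.8°. I made small yaw corrections there.
- One of those turns tilted the tool the wrong way, about 3°, while it held the grip. The sled stayed flat.
- One move call was refused because of a typing slip, so nothing moved.

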